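# Load the wax tins into the loading rack

### The arm

A 7-joint arm with a two-finger parallel gripper is mounted at the origin on a cart in front of the work surface, level with it; the furniture and walls round the work are solid. World frame = base frame: x ahead of the robot, y to its left, z up, the work surface at z = 0. Lengths are in m, angles in rad, forces in N, time in s.
With the tool pointing down it reaches from about 0.4 to 0.85 m from the base axis. Payload 10.4 kg.
Tool frame: the origin (TCP) lies on the centre line of the jaws, within the pads' length; the fingertips stand r.tip_extent ahead of it and the grasp point (between the pads) lies 3 mm ahead of it (r.tip_extent is the distance from the TCP to the fingertips, in m); z points along the fingers, y is the direction in which the jaws open and shut (so a half turn about z gives the same grasp; the last joint's range is limited). The gripper opens to 87 mm and grips with 3 to 60 N. Pads are 19 mm wide; open, the fingers measure 117 mm over their backs; the gripper's body (75 mm by 190 mm) begins 51 mm behind the grasp point.
Start: joints at [-1.255, 0.332, -0.065, 1.46, 0.022, 1.35, -0.088], TCP at [0.208, 0.589, 0.245] pointing down, gripper open.
Joint ranges: [-2.6, 2.6], [-0.5, 2.12], [-1.47, 1.34], [0.16, 2.42], [-1.27, 4.41], [0.06, 2.06], [-2.6, 2.6]. Speed limits (rad/s): [2.22, 2.22, 2.79, 2.79, 3.14, 3.14, 3.14].

### API

Orientations are given as a unit quaternion [x, y, z, w].
In Python, from bench import r gives the robot as it stands. The module is installed in compiled form; this text tells all that it offers.
- The arm moves only by the shell command python3 -m jog 'ROWS' [FORCE]. ROWS is JSON, a list of rows, each a list of 5 numbers: the shift along the tool's x, y, z in cm, then the turn about the tool's z in rad, then the closure, from 0 (fully open) to 1 (shut). A call has exactly 10 rows; each row shifts and turns the pose as measured when the row begins, along the tool's axes as they then stand; what a row does not reach is not made up. A row lasts 1/10 s, in which the tool goes at most 50 mm and 8.59 degrees, less where a joint would pass 70% of its speed; a pose out of reach is approached as far as the arm can. A call with a gripper value outside its range is refused whole. The fingers move at their own pace and stop on an object; FORCE is the grip in N (left out, the last holds). Time passes only in rows, so rows that do not move let the fingers close, or fill a call up. It gives the time, the measured TCP pose, the force and the opening at its end, in the units of the state.
- r.read_state(): the state, without advancing time (a new reading comes with each control period).
- r.camera(name): name is "scene" or "top" or "wrist"; returns a dict with "pixels" (480x640x3 uint8, red, green, blue), "fx", "fy", "cx", "cy" (pixels), "camera_from_world" (4x4, takes a point from world to camera coordinates). Camera axes: x right, y up, looking along -z (the intrinsics and any distortion apply to the point x, -y, -z); pixel columns grow to the right and rows downward; lengths in m; the calibration is good to about 2 mm. A picture is of the moment at which its call begins. There is no depth.
- r.close_job(): hands the job in, once; it reports no verdict.
The state is a dict: "time": time; "joint_positions": joint angles; "joint_vel": joint speeds; "joint_torque": joint torques, N m; "ee_pos": TCP position; "eef_rot": TCP orientation; "ft_force": force on the tool from outside, world axes, zero at the start; "torque": the same for the moment, N m; "width": finger opening in m.
Only numpy, scipy, OpenCV 4.12 (cv2) and the standard library are available. Lean on these libraries where they do the work, as an engineer would, in place of code of your own. Each camera call takes 0.05 s, during which the arm holds its last target. There are 200 camera calls.

### The job

Get the wax tins racked for the finishing bench. First lift the wooden offcut away from the rack's mouth and lay it on the square scrap board, then swing the red gate fully open and push every tin, upright, in through the mouth so that they stand in single file between the rails, the first against the end stop and the others closed up behind it without gaps. Last, swing the gate fully shut behind them; leave the white glue bottle standing.

Things in the scene. Friction and masses are not known exactly. Their poses are not given: they have to be found in the camera images.
- rack: Fixed wooden loading rack: a straight lane between two parallel rails, 76 mm clear. Origin: on the bench top, on the lane's centre line at the gate line; x runs along the lane into the rack, y across it, z up. Rails: x = 35 to 296 mm, 44 mm high, 14 mm thick. The wooden end stop's face is at x = 296 mm. No floor: tins slide on the bench, which is free in front of the mouth (negative x).
- lane_mouth (a point): Point on the bench top where the rails begin (rack x = 35, y = 0 mm). An aluminium lip on each rail overhangs the lane by 8 mm at 40 to 44 mm height, so that tins can enter only by sliding in here; a slot 60 mm wide stays open above the lane. A wing 24 mm high flares out from the start of the -y rail to x = -31, y = -72 mm.
- lane_stop (a point): Point on the bench top at the foot of the end stop's face (rack x = 296, y = 0 mm; stop 44 mm high). Tins closed up against it have their centres at rack x = 261, 192, 123 and 54 mm: room for four.
- gate (a joint): Quarter-turn swing gate at the rack's mouth, a red leaf 80 mm long, 8 mm thick, reaching 24 mm high, on an upright hinge. 0 = fully shut (leaf straight across the mouth along the rack's -y), 1.571 = fully open (leaf along the rack's -x, in line with the +y rail). Rubs lightly (about 1.6 N at the peg) and stays where it is left; stops at both ends.
- gate_peg (a point): Centre of the free part of the round black peg that stands up from the gate leaf, 62 mm from the hinge: 14 mm in diameter, from the leaf's top at 24 mm up to 58 mm above the bench; this point is at 42 mm height. The handle for turning the gate.
- gate_hinge (a point): Point on the gate's upright hinge axis, at 24 mm height, at x = 0, y = +42 mm of the rack. Fixed to the rack.
- tin1: Round red wax tin, 69 mm in diameter and 36 mm high, about 0.16 kg, standing upright on the bench, flat lid. Origin: centre of its underside; z up. May be absent.
- tin2: Round red wax tin, 69 mm in diameter and 36 mm high, about 0.16 kg, standing upright on the bench, flat lid. Origin: centre of its underside; z up. May be absent.
- tin3: Round red wax tin, 69 mm in diameter and 36 mm high, about 0.16 kg, standing upright on the bench, flat lid. Origin: centre of its underside; z up. May be absent.
- tin4: Round red wax tin, 69 mm in diameter and 36 mm high, about 0.16 kg, standing upright on the bench, flat lid. Origin: centre of its underside; z up. May be absent.
- offcut: Dark hardwood offcut, a block 90 mm (its x) by 55 mm (its y) by 32 mm high, lying in front of the rack's mouth in the way of the gate. Origin: centre of its underside.
- scrap_board: Square wooden board that takes scraps, 110 mm (its x) by 105 mm (its y), 26 mm thick, fixed flat on the bench. Origin: centre of its underside; its top is at 26 mm height.
- glue_bottle: White glue bottle with a red cone cap, 47 mm in diameter, 148 mm high, a loose bystander standing on the bench; do not knock it over. Origin: centre of its underside.
- hung_tape (a point): Lowest point of two blue tape rolls that hang above the far middle of the bench, about 140 mm across and 120 mm deep, reaching up from this point, which is 470 mm above the bench. Part of the room, only to be kept clear of by the wrist and arm.
Not all that is in view belongs to the job. What is shaped like the offcut but blue or turquoise is not meant.

How it is judged:
On the way, in this order (a step that is already met when the one before it is completed fails the run):
1. the offcut lies on the scrap board, released (horizontal distance between offcut and scrap_board below 0.045 m and height (world z) of offcut between 0.02 and 0.034 m and linear speed of offcut below 0.02 m/s and contact force between offcut and the fingers below 0.05 N), for 0.2 s.
2. the gate is swung fully open (value of joint gate above 1.4 rad), for 0.2 s.
3. all tins stand in single file in the rack, closed up against the end stop ((x of tin1 in the frame of rack between 0.2515 and 0.275 m or (x of tin1 in the frame of rack between 0.1805 and 0.2515 m and (x of tin2 in the frame of rack between 0.2515 and 0.275 m or x of tin3 in the frame of rack between 0.2515 and 0.275 m or x of tin4 in the frame of rack between 0.2515 and 0.275 m)) or (x of tin1 in the frame of rack between 0.1095 and 0.1805 m and (x of tin2 in the frame of rack between 0.1805 and 0.2515 m or x of tin3 in the frame of rack between 0.1805 and 0.2515 m or x of tin4 in the frame of rack between 0.1805 and 0.2515 m)) or (x of tin1 in the frame of rack between 0.0385 and 0.1095 m and (x of tin2 in the frame of rack between 0.1095 and 0.1805 m or x of tin3 in the frame of rack between 0.1095 and 0.1805 m or x of tin4 in the frame of rack between 0.1095 and 0.1805 m))) and y of tin1 in the frame of rack between -0.012 and 0.012 m and height (world z) of each of tin1, tin2, tin3, tin4 below 0.008 m and angle between each of tin1, tin2, tin3, tin4's own z axis and vertical below 0.1 rad and (x of tin2 in the frame of rack between 0.2515 and 0.275 m or (x of tin2 in the frame of rack between 0.1805 and 0.2515 m and (x of tin1 in the frame of rack between 0.2515 and 0.275 m or x of tin3 in the frame of rack between 0.2515 and 0.275 m or x of tin4 in the frame of rack between 0.2515 and 0.275 m)) or (x of tin2 in the frame of rack between 0.1095 and 0.1805 m and (x of tin1 in the frame of rack between 0.1805 and 0.2515 m or x of tin3 in the frame of rack between 0.1805 and 0.2515 m or x of tin4 in the frame of rack between 0.1805 and 0.2515 m)) or (x of tin2 in the frame of rack between 0.0385 and 0.1095 m and (x of tin1 in the frame of rack between 0.1095 and 0.1805 m or x of tin3 in the frame of rack between 0.1095 and 0.1805 m or x of tin4 in the frame of rack between 0.1095 and 0.1805 m))) and y of tin2 in the frame of rack between -0.012 and 0.012 m and (x of tin3 in the frame of rack between 0.2515 and 0.275 m or (x of tin3 in the frame of rack between 0.1805 and 0.2515 m and (x of tin1 in the frame of rack between 0.2515 and 0.275 m or x of tin2 in the frame of rack between 0.2515 and 0.275 m or x of tin4 in the frame of rack between 0.2515 and 0.275 m)) or (x of tin3 in the frame of rack between 0.1095 and 0.1805 m and (x of tin1 in the frame of rack between 0.1805 and 0.2515 m or x of tin2 in the frame of rack between 0.1805 and 0.2515 m or x of tin4 in the frame of rack between 0.1805 and 0.2515 m)) or (x of tin3 in the frame of rack between 0.0385 and 0.1095 m and (x of tin1 in the frame of rack between 0.1095 and 0.1805 m or x of tin2 in the frame of rack between 0.1095 and 0.1805 m or x of tin4 in the frame of rack between 0.1095 and 0.1805 m))) and y of tin3 in the frame of rack between -0.012 and 0.012 m and (x of tin4 in the frame of rack between 0.2515 and 0.275 m or (x of tin4 in the frame of rack between 0.1805 and 0.2515 m and (x of tin1 in the frame of rack between 0.2515 and 0.275 m or x of tin2 in the frame of rack between 0.2515 and 0.275 m or x of tin3 in the frame of rack between 0.2515 and 0.275 m)) or (x of tin4 in the frame of rack between 0.1095 and 0.1805 m and (x of tin1 in the frame of rack between 0.1805 and 0.2515 m or x of tin2 in the frame of rack between 0.1805 and 0.2515 m or x of tin3 in the frame of rack between 0.1805 and 0.2515 m)) or (x of tin4 in the frame of rack between 0.0385 and 0.1095 m and (x of tin1 in the frame of rack between 0.1095 and 0.1805 m or x of tin2 in the frame of rack between 0.1095 and 0.1805 m or x of tin3 in the frame of rack between 0.1095 and 0.1805 m))) and y of tin4 in the frame of rack between -0.012 and 0.012 m), for 0.2 s.
At the end, for the whole second after the job is handed in: Every tin stands flat in the lane, first within 10 mm of the end stop, the others closed up behind it (gaps add up to 10 mm plus 2 mm a tin at most); gate shut within 0.12 rad; offcut on the scrap board, centres within 45 mm; glue bottle standing; all at rest (all of step 1 and all of step 3 and value of joint gate below 0.12 rad and angle between glue_bottle's own z axis and vertical below 0.3 rad and linear speed of each of tin1, tin2, tin3, tin4 below 0.02 m/s); the robot touches nothing.
It fails at once if the glue bottle is knocked over (angle between glue_bottle's own z axis and vertical above 0.5 rad).
Of tin1, tin2, tin3, tin4 only 3 to 4 are there at a start; the rules pass over those that are not, and their reading is None.
At some moment in a run one of offcut, tin1, tin2, tin3, tin4 may be knocked a few centimetres aside while the robot is not near it.
It also fails if it takes over 210 s, if anything falls off the work surface, if the arm or the gripper's body presses on something with over 40 N, if the wrist force passes 120 N, or if a joint passes its speed limit or range.

## Working session

There is one attempt and no reset: what is moved stays moved. The work goes in short steps, Python scripts to look and compute and a shell command to move; the robot and the scene stay as the last step left them, time stands still between calls to the robot, and variables do not carry over. Pictures are saved under pics/ and viewed, about 12 in all and at most 16, crops included, and the job is handed in when it is done.

```bash
mkdir -p pics; cat > h.py <<'E'
import numpy as np, cv2
from bench import r
def snap(cam,name,crop=None,scale=1):
    c=r.camera(cam); im=cv2.cvtColor(c["pixels"],cv2.COLOR_RGB2BGR)
    np.savez(f"pics/{name}.npz",**{k:c[k] for k in c})
    o=im
    if crop: o=im[crop[1]:crop[3],crop[0]:crop[2]]
    if scale!=1: o=cv2.resize(o,None,fx=scale,fy=scale,interpolation=cv2.INTER_CUBIC)
    cv2.imwrite(f"pics/{name}.png",o); return c
def load(name): return dict(np.load(f"pics/{name}.npz"))
def px2w(c,u,v,z):
    M=np.array(c["camera_from_world"]); R=M[:3,:3]; t=M[:3,3]
    d=np.array([(u-c["cx"])/c["fx"],-(v-c["cy"])/c["fy"],-1.0])
    o=-R.T@t; d=R.T@d; s=(z-o[2])/d[2]; return o+s*d
def ray(c,u,v):
    a=px2w(c,u,v,0); b=px2w(c,u,v,.1); return a,(b-a)/np.linalg.norm(b-a)
def w2px(c,p):
    M=np.array(c["camera_from_world"]); q=M[:3,:3]@np.array(p)+M[:3,3]
    return np.array([c["cx"]+c["fx"]*q[0]/-q[2],c["cy"]+c["fy"]*-q[1]/-q[2]])
def tri(l):
    A=np.zeros((3,3));b=np.zeros(3)
    for c,u,v in l:
        a,d=ray(c,u,v);P=np.eye(3)-np.outer(d,d);A+=P;b+=P@a
    return np.linalg.solve(A,b)
E
python3 - <<'E'
from h import *
for n in("top","scene","wrist"):
    c=snap(n,n+"0"); print(n,c["fx"],c["cx"],c["cy"],[k for k in c],np.round(c["camera_from_world"],3).tolist())
s=r.read_state();print(s,r.tip_extent)
E
```

```text
top 587.904375152741 323.634382274456 239.18529295439228 ['pixels', 'fx', 'fy', 'cx', 'cy', 'camera_from_world'] [[0.017, -1.0, -0.011, -0.011], [0.998, 0.016, 0.068, -0.536], [-0.067, -0.012, 0.998, -1.831], [0.0, 0.0, 0.0, 1.0]]
scene 604.3024999459172 319.3624636096667 246.1743377476987 ['pixels', 'fx', 'fy', 'cx', 'cy', 'camera_from_world'] [[-0.442, -0.897, -0.021, 0.24], [0.481, -0.256, 0.838, -0.504], [-0.757, 0.361, 0.545, -1.576], [0.0, 0.0, 0.0, 1.0]]
wrist 374.24622916777 312.69918534473146 232.96054718393535 ['pixels', 'fx', 'fy', 'cx', 'cy', 'camera_from_world'] [[0.332, 0.943, -0.002, -0.624], [-0.908, 0.319, -0.271, 0.033], [-0.255, 0.092, 0.963, -0.391], [0.0, 0.0, 0.0, 1.0]]
{'time': 0.15, 'joint_positions': array([-1.25460177,  0.33270303, -0.06472171,  1.46075717,  0.0216276 ,
        1.34987708, -0.08852965]), 'joint_vel': array([-0.0026298 , -0.00248535, -0.00208383, -0.00336575, -0.00018508,
        0.00096735, -0.00014955]), 'joint_torque': array([ 1.00769488e-03, -6.23630548e+01,  2.48137792e-02, -3.90145576e+01,
       -6.12547668e-02,  3.71698849e-02,  1.11459462e-04]), 'ee_pos': array([0.2076257 , 0.58922294, 0.24394734]), 'eef_rot': array([ 1.68581342e-01,  9.85687606e-01, -5.21063237e-04, -5.62463222e-05]), 'ft_force': array([ 0.77887238, -0.16687856,  0.17502905]), 'torque': array([ 0.00011102, -0.02772367, -0.04219353]), 'width': 0.08696176018237821} 0.022
```

View pics/top0.png

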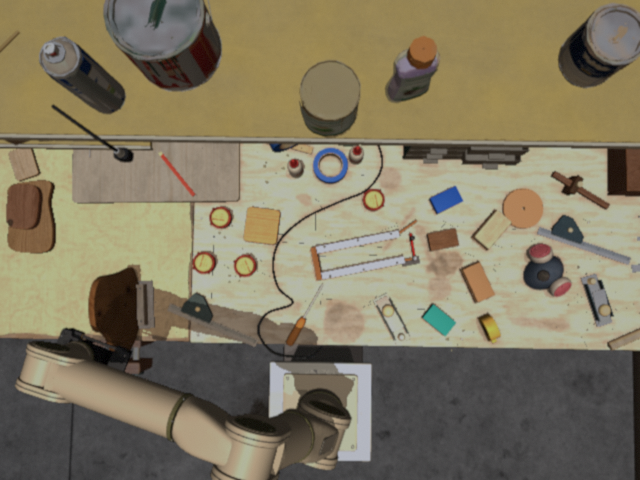

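View pics/scene0.png

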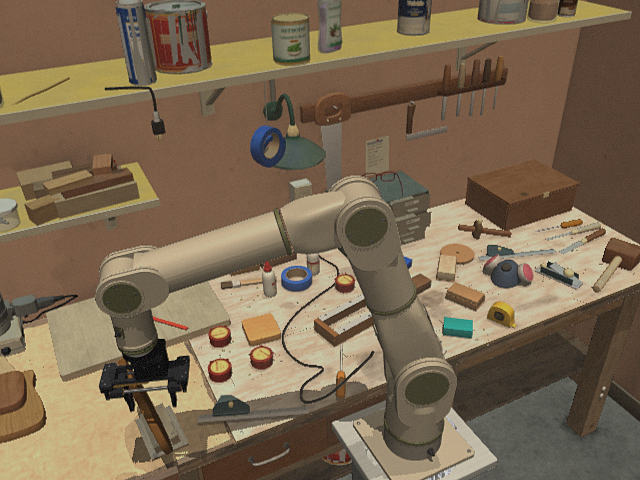

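The top view shows:
- **Rack:** end stop at (317,263), mouth and gate at (410,247).
- **Tins:** (221,217), (204,262), (245,265) and (374,200).
- **Square board:** (262,225).
- **Bottles with red caps:** (296,167) and (356,155).

Offcut candidates are dark brown (442,239), orange-brown (478,282), tan (492,230), blue (446,200) and turquoise (438,319). I choose the dark one at the mouth, (442,239), and check it in a crop.

```bash
python3 - <<'E'
from h import *
im=cv2.imread("pics/top0.png")[140:330,180:500]
cv2.imwrite("pics/top0c.png",cv2.resize(im,None,fx=2.5,fy=2.5,interpolation=cv2.INTER_CUBIC))
c=load("top0")
for n,u,v,z in [("t",221,217,.036),("t",204,262,.036),("t",245,265,.036),("t",374,200,.036),("stop",317,263,.044),("gate",410,247,.03),("off",442,239,.032),("board",262,225,.026),("b1",296,167,.14),("b2",356,155,.1)]: print(n,px2w(c,u,v,z).round(3))
E
```

```text
t [0.599 0.32  0.036]
t [0.458 0.369 0.036]
t [0.451 0.241 0.036]
t [ 0.66  -0.158  0.036]
stop [0.46  0.017 0.044]
gate [ 0.515 -0.272  0.03 ]
off [ 0.542 -0.371  0.032]
board [0.577 0.192 0.026]
b1 [0.741 0.082 0.14 ]
b2 [ 0.788 -0.097  0.1  ]
```

View pics/top0c.png

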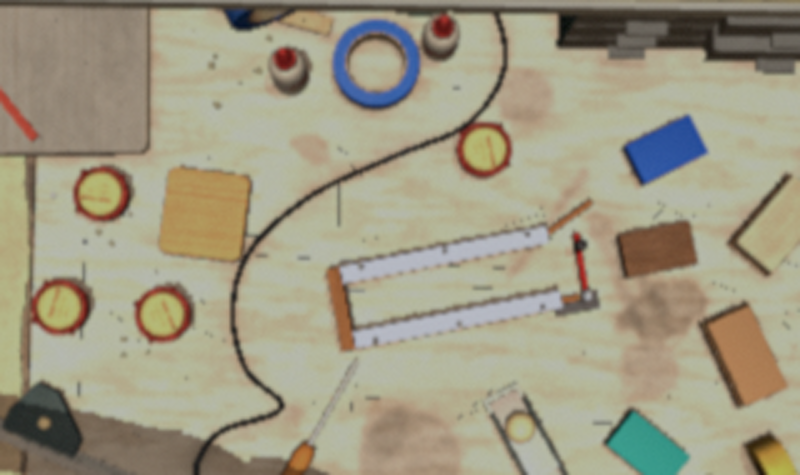

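The crop confirms the dark-brown block at the mouth (crop 657,248) is plain hardwood. The gate is shut, with its leaf at crop (580,270) and peg at (580,242). The wing is at upper right (570,217). There are four tins. Next I turn the jaws across the lane and move over the left-hand tins.

```bash
cat >> h.py <<'E'
def axes():
    from scipy.spatial.transform import Rotation as Ro
    s=r.read_state(); return s,Ro.from_quat(s["eef_rot"]).as_matrix()
def goto(x,y,z,ydeg=None):
    """print shift (cm, tool axes) & turn (first turn, then shift)"""
    s,R=axes(); cur=np.degrees(np.arctan2(R[1,1],R[0,1])); t=0
    if ydeg is not None: t=-((ydeg-cur+90)%180-90)
    a=np.radians(cur-t); Y=np.array([np.cos(a),np.sin(a),0]);X=np.array([-Y[1],Y[0],0])
    d=np.array([x,y,z])-s["ee_pos"]
    print("turn",round(np.radians(t),3),"shift cm",(100*np.array([d@X,d@Y,-d[2]])).round(2),"at",s["ee_pos"].round(4),"ydeg",cur.round(2),"t",s["time"],"F",s["ft_force"].round(1),"tilt",R[2].round(3),"w",round(s["width"],4))
E
python3 -m jog '[[0,0,-0.5,0.149,0],[0,0,-0.5,0.149,0],[0,0,-0.5,0.149,0],[0,0,-0.5,0.149,0],[0,0,-0.5,0.149,0],[0,0,-0.5,0.149,0],[0,0,-0.5,0.148,0],[-4,2,0,0,0],[-4,2,0,0,0],[-4,2,0,0,0]]'
python3 -m jog '[[-4,2,0,0,0],[-4,2,0,0,0],[-4,2,0,0,0],[-4,2,0,0,0],[-4,2,0,0,0],[-4,2,0,0,0],[-2,0,0,0,0],[0,0,0,0,0],[0,0,0,0,0],[0,0,0,0,0]]'
python3 - <<'E'
from h import *
goto(.54,-.37,.28,10.8)
c=snap("wrist","w1"); M=c["camera_from_world"]; print(-M[:3,:3].T@M[:3,3])
for u,v in((0,0),(639,0),(639,479),(0,479)): print(px2w(c,u,v,0).round(3))
E
```

```text
time: 1.15
ee_pos: [0.2831, 0.4817, 0.2755]
eef_rot: [0.64, 0.768, -0.005, 0.0]
ft_force: [0.3, 0.2, -0.1]
width: 0.0871
time: 2.15
ee_pos: [0.4555, 0.231, 0.2755]
eef_rot: [0.644, 0.765, -0.005, 0.001]
ft_force: [0.1, -0.1, -0.7]
width: 0.0872
turn -0.016 shift cm [-60.62  -2.96  -0.45] at [0.4555 0.231  0.2755] ydeg 9.88 t 2.15 F [ 0.1 -0.1 -0.7] tilt [-0.007 -0.007 -1.   ] w 0.0872
[0.4440788  0.30536991 0.41488329]
[0.118 0.368 0.   ]
[0.733 0.473 0.   ]
[ 0.978 -0.091  0.   ]
[ 0.081 -0.256  0.   ]
```

```bash

python3 -m jog '[[-4.5,0,0,-0.016,0],[-4.5,0,0,0,0],[-4.5,0,0,0,0],[-4.5,0,0,0,0],[-4.5,0,0,0,0],[-4.5,0,0,0,0],[-4.5,0,0,0,0],[-4.5,0,0,0,0],[-2,0,0,0,0],[0,0,0,0,0]]' | tail -5
python3 -c "
from h import *
snap('wrist','w2')"
python3 -m jog '[[-4,0,0,0,0],[-4,0,0,0,0],[-4,0,0,0,0],[-2,0,0,0,0],[0,0,0,0,0],[0,0,0,0,0],[0,0,0,0,0],[0,0,0,0,0],[0,0,0,0,0],[0,0,0,0,0]]' | head -2
python3 - <<'E'
from h import *
snap('wrist','w3'); goto(.54,-.37,.28,10.8)
im=np.hstack([cv2.imread(f'pics/{n}.png') for n in('w1','w2')])
cv2.imwrite('pics/w12.png',cv2.resize(im,(800,300)))
E
```

```text
time: 3.2
ee_pos: [0.533, -0.1385, 0.2775]
eef_rot: [0.625, 0.78, -0.005, 0.001]
ft_force: [0.6, 0.7, 0.0]
width: 0.0871
time: 4.25
ee_pos: [0.5725, -0.2533, 0.2756]
turn 0.064 shift cm [-10.85  -5.38  -0.44] at [ 0.5725 -0.2533  0.2756] ydeg 14.48 t 4.3 F [ 0.5 -0.3  0.2] tilt [ 0.005 -0.005 -1.   ] w 0.0869
```

View pics/w12.png

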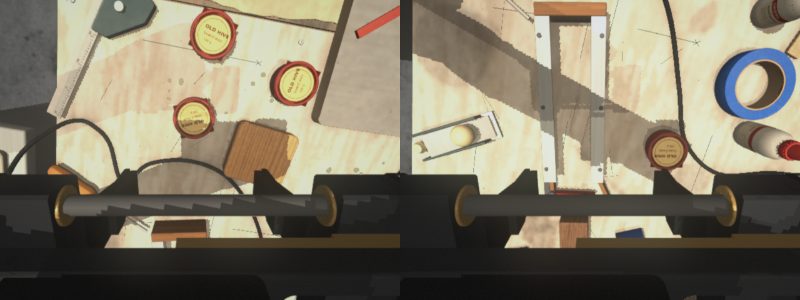

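View pics/w3.png

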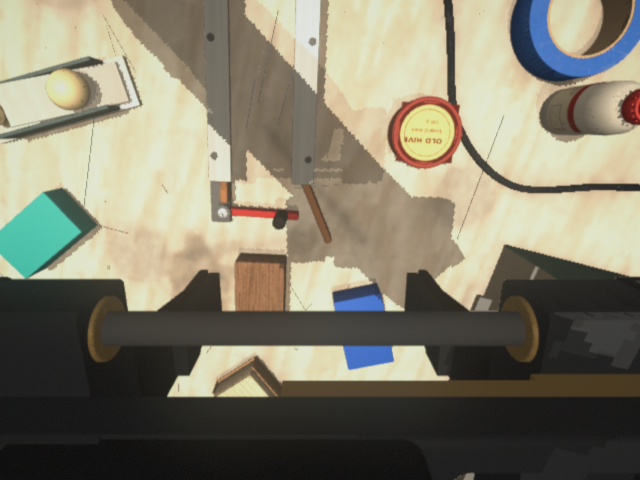

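The wrist views show three tins and the board (w1), the rack with its stop at the top and tin 4 to the right (w2), and in w3 the hinge (222,213), peg (280,220), offcut front edge (236..286,253) and tin (427,131). I back off to see the offcut whole.

```bash

python3 -m jog '[[-3,-1.5,0,0.064,0],[-4,-1.5,0,0,0],[-4,-1.5,0,0,0],[-4,-1.5,0,0,0],[-2,0,0,0,0],[0,0,0,0,0],[0,0,0,0,0],[0,0,0,0,0],[0,0,0,0,0],[0,0,0,0,0]]' | head -2
python3 - <<'E'
from h import *
snap('wrist','w4'); goto(.54,-.37,.28,10.8)
E
```

```text
time: 5.3
ee_pos: [0.5497, -0.4318, 0.2748]
turn 0.008 shift cm [ 6.25  0.19 -0.51] at [ 0.5499 -0.4317  0.2749] ydeg 11.25 t 5.35 F [-0.4  0.2  0.5] tilt [ 0.007 -0.003 -1.   ] w 0.0872
```

View pics/w4.png

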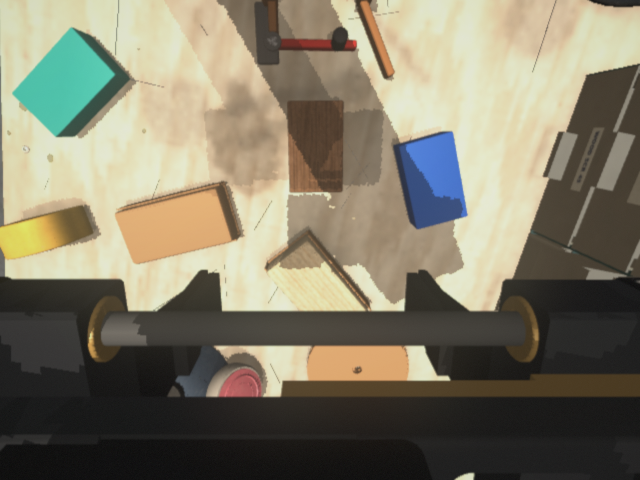

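w4 shows the offcut's top face with corners (288,101), (343,101), (343,192) and (288,192). The peg is at (340,37) and the hinge at (268,42). Now I compute positions.

```bash
python3 - <<'E'
from h import *
T,w1,w2,w3,w4=[load(n) for n in("top0","w1","w2","w3","w4")]
print("off corner tri",tri([(w4,288,101),(w3,236,254)]),tri([(w4,343,101),(w3,286,255)]))
oc=[px2w(w4,u,v,.032) for u,v in((288,101),(343,101),(343,192),(288,192))]
print("off w4 ctr",np.mean(oc,0), "sides",np.linalg.norm(oc[1]-oc[0]),np.linalg.norm(oc[2]-oc[1]),"ang",np.degrees(np.arctan2(*(oc[0]-oc[3])[[1,0]])))
oct=[px2w(T,180+u/2.5,140+v/2.5,.032) for u,v in((617,235),(690,222),(697,262),(627,277))];print("top",np.mean(oct,0))
# tins: lid yellow centroid
def blob(c,z,roi):
    hsv=cv2.cvtColor(c["pixels"],cv2.COLOR_RGB2HSV); x0,y0,x1,y1=roi
    m=((hsv[...,0]<8)|(hsv[...,0]>170))&(hsv[...,1]>130)&(hsv[...,2]>40); k=np.zeros_like(m);k[y0:y1,x0:x1]=m[y0:y1,x0:x1]
    cs,_=cv2.findContours(k.astype(np.uint8),cv2.RETR_EXTERNAL,cv2.CHAIN_APPROX_NONE)
    h=cv2.convexHull(np.vstack([q for q in cs if len(q)>8])); e=cv2.fitEllipse(h); return e
for n,c,roi in [("A w1",w1,(290,5,400,110)),("A T",T,(190,245,217,278)),("B w1",w1,(430,85,515,180)),("B T",T,(207,203,235,230)),("C w1",w1,(270,145,350,228)),("C T",T,(232,252,260,278)),("D w2",w2,(380,195,465,275)),("D w3",w3,(385,90,465,175)),("D T",T,(362,188,386,211))]:
    e=blob(c,0,roi); print(n,np.round(e[0],1),np.round(e[1],1),px2w(c,*e[0],.03).round(4))
b=[px2w(w1,1.6*u,1.6*v,.026) for u,v in((238,120),(298,135),(288,187),(224,180))];print("board w1",np.mean(b,0),[np.linalg.norm(b[i]-b[i-1]).round(3) for i in range(4)])
b=[px2w(T,180+u/2.5,140+v/2.5,.026) for u,v in((168,168),(251,178),(241,262),(160,248))];print("board T",np.mean(b,0))
print("board corner tri",tri([(w1,238*1.6,192),(T,180+160/2.5,140+248/2.5)]),tri([(w1,298*1.6,135*1.6),(T,180+168/2.5,140+168/2.5)]))
print("hinge",px2w(w3,222,213,.03),px2w(w4,268,42,.03),"peg tri",tri([(w3,280,222),(w4,340,38)]),"pegtop",px2w(w3,277,224,.058),px2w(w4,340,35,.058))
L=px2w(w3,231,178,.044);Rr=px2w(w3,293,183,.044);L2=px2w(w3,229,3,.044);R2=px2w(w3,297,3,.044)
print("lips",L,Rr,np.linalg.norm(L-Rr),[np.degrees(np.arctan2(*(a-b)[[1,0]])) for a,b in((L2,L),(R2,Rr))])
im=cv2.imread('pics/w2.png')[0:320,180:380]; cv2.imwrite('pics/w2c.png',cv2.resize(im,None,fx=1.85,fy=1.85,interpolation=cv2.INTER_CUBIC))
E
```

```text
off corner tri [ 0.50366581 -0.33697053  0.01229098] [ 0.55898907 -0.32565562  0.00706131]
off w4 ctr [ 0.5410128  -0.37650618  0.032     ] sides 0.053259408967767076 0.08871891846353237 ang 100.23525345482288
top [ 0.53994933 -0.37466089  0.032     ]
A w1 [340.7  54.4] [74.9 82.9] [0.4561 0.3714 0.03  ]
A T [203.5 262.2] [20.8 22.7] [0.4572 0.3715 0.03  ]
B w1 [473.8 133. ] [68.1 77.6] [0.5997 0.324  0.03  ]
B T [220.2 217.1] [20.8 21.8] [0.5995 0.3233 0.03  ]
C w1 [310.1 187.7] [65.5 66.4] [0.4492 0.2422 0.03  ]
C T [244.9 265.3] [21.  21.5] [0.4497 0.2416 0.03  ]
D w2 [428. 242.] [58.  63.7] [ 0.6637 -0.1576  0.03  ]
D w3 [426.7 131.6] [69.  75.9] [ 0.6634 -0.1564  0.03  ]
D T [373.  198.9] [20.7 22.3] [ 0.6646 -0.1552  0.03  ]
board w1 [0.57849889 0.19416625 0.026     ] [np.float64(0.111), np.float64(0.106), np.float64(0.097), np.float64(0.118)]
board T [0.57540444 0.19180822 0.026     ]
board corner tri [0.52982429 0.24860265 0.00715274] [0.63371403 0.24102927 0.0166256 ]
hinge [ 0.48170931 -0.28898809  0.03      ] [ 0.47833232 -0.29029524  0.03      ] peg tri [ 0.5436203  -0.27812184  0.04888544] pegtop [ 0.54172263 -0.27847472  0.058     ] [ 0.5427219  -0.27783261  0.058     ]
lips [ 0.48638331 -0.24788448  0.044     ] [ 0.54712697 -0.23726771  0.044     ] 0.061664473718367495 [np.float64(101.79485788049962), np.float64(102.40633372182432)]
```

View pics/w2c.png

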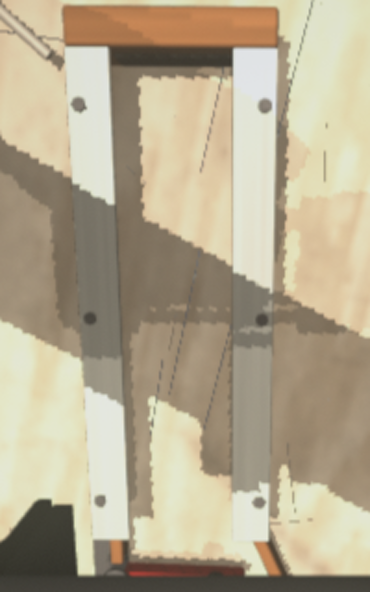

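The w2 crop shows the stop's lower edge at v≈47. The left lip's inner edge runs (109,47)→(128,541) and the right one is at u≈232.

```bash
python3 - <<'E'
from h import *
w2,w3=load("w2"),load("w3")
P=[px2w(w2,180+u/1.85,v/1.85,.044) for u,v in((109,47),(232,47),(128,541),(232,541))]
for p in P: print(p.round(4))
s=(P[0]+P[1])/2; m=(P[2]+P[3])/2; d=s-m; print("stop",s,"mouth",m,"len",np.linalg.norm(d[:2]),"ang",np.degrees(np.arctan2(d[1],d[0])),np.linalg.norm(P[0]-P[1]),np.linalg.norm(P[2]-P[3]))
E
cat >> h.py <<'E'
E
python3 -c "
from h import *
goto(.541,-.375,.035,10.8)"
```

```text
[0.4324 0.003  0.044 ]
[0.4905 0.0159 0.044 ]
[ 0.4863 -0.2523  0.044 ]
[ 0.546  -0.2387  0.044 ]
stop [0.46143648 0.00947454 0.044     ] mouth [ 0.51613681 -0.24546183  0.044     ] len 0.26073871613059624 ang 102.11003464962236 0.05949939445841105 0.061254720504593296
turn 0.008 shift cm [ 5.74  0.19 23.99] at [ 0.5499 -0.4317  0.2749] ydeg 11.25 t 5.35 F [-0.4  0.2  0.5] tilt [ 0.007 -0.003 -1.   ] w 0.0872
```

```bash
cat >> h.py <<'E'
RA=np.radians(102.1); RX=np.array([np.cos(RA),np.sin(RA),0]); RY=np.array([-RX[1],RX[0],0]); RO=np.array([.5165,-.2440,0])-.035*RX
def rk(x,y,z=0): return RO+x*RX+y*RY+np.array([0,0,z])
def inrk(p): d=np.array(p)-RO; return np.array([d@RX,d@RY])
E
python3 -m jog '[[3,0,3,0,0],[2.7,0.2,4,0,0],[0,0,4,0,0],[0,0,4,0,0],[0,0,3,0,0],[0,0,2,0,0],[0,0,2,0,0],[0,0,1,0,0],[0,0,0,0,0],[0,0,0,0,0]]' | head -2
python3 -c "
from h import *
goto(.541,-.375,.032,11)"
```

```text
time: 6.35
ee_pos: [0.5443, -0.3662, 0.0407]
turn 0.014 shift cm [-0.8  -0.49  0.87] at [ 0.5443 -0.3662  0.0407] ydeg 11.8 t 6.35 F [1.1 0.5 0.3] tilt [ 0.005  0.004 -1.   ] w 0.0868
```

```bash

python3 -m jog '[[-0.5,-0.3,0.4,0,0],[-0.3,-0.2,0.4,0,0],[0,0,0,0,1],[0,0,0,0,1],[0,0,0,0,1],[0,0,0,0,1],[0,0,0,0,1],[0,0,0,0,1],[0,0,0,0,1],[0,0,-1,0,1]]' 30
python3 -c "
from h import *
goto(.541,-.375,.032,11)"
```

```text
time: 7.35
ee_pos: [0.5415, -0.3767, 0.0448]
eef_rot: [0.631, 0.776, 0.003, 0.001]
ft_force: [-0.3, 1.2, -0.8]
width: 0.0553
turn 0.014 shift cm [ 0.17 -0.02  1.28] at [ 0.5415 -0.3767  0.0448] ydeg 11.8 t 7.35 F [-0.3  1.2 -0.8] tilt [ 0.003  0.006 -1.   ] w 0.0553
```

```bash

python3 -m jog '[[0,0,-4,0,1],[0,0,-4,0,1],[0,0,-4,0,1],[4,1.2,0,0,1],[4.5,1.3,0,0,1],[4.5,1.3,0,0,1],[4.5,1.3,0,0,1],[4.5,1.3,0,0,1],[4.5,1.3,0,0,1],[4.5,1.3,0,0,1]]' | head -2
python3 -m jog '[[4.5,1.3,0,0,1],[4.5,1.3,0,0,1],[4.5,1.3,0,0,1],[4,1,0,0,1],[2,0,0,0,1],[0,0,0,0,1],[0,0,0,0,1],[0,0,0,0,1],[0,0,0,0,1],[0,0,0,0,1]]' | tail -4
python3 -c "
from h import *
goto(.577,.193,.062,11)"
```

```text
time: 8.35
ee_pos: [0.5652, -0.0544, 0.1787]
ee_pos: [0.5756, 0.1594, 0.185]
eef_rot: [0.635, 0.772, 0.007, 0.005]
ft_force: [0.3, 0.3, -1.6]
width: 0.0546
turn 0.003 shift cm [ 3.27  0.78 12.3 ] at [0.5756 0.1594 0.185 ] ydeg 11.15 t 9.35 F [ 0.3  0.3 -1.6] tilt [ 0.002  0.017 -1.   ] w 0.0546
```

```bash

python3 -m jog '[[1.7,0.4,3,0,1],[1.6,0.4,3,0,1],[0,0,3,0,1],[0,0,2,0,1],[0,0,0.5,0,1],[0,0,0,0,1],[0,0,0,0,1],[0,0,0,0,1],[0,0,0,0,1],[0,0,0,0,1]]' | head -2
python3 -c "
from h import *
goto(.577,.193,.0595,11)"
```

```text
time: 10.35
ee_pos: [0.5843, 0.1888, 0.0728]
turn -0.008 shift cm [ 0.55 -0.63  1.33] at [0.5843 0.1888 0.0728] ydeg 10.53 t 10.35 F [-0.6 -0.3 -0.5] tilt [ 0.003  0.026 -1.   ] w 0.055
```

```bash

python3 -m jog '[[0.4,-0.4,0.5,0,1],[0.2,-0.2,0.4,0,1],[0,0,0.3,0,1],[0,0,0.2,0,1],[0,0,0,0,1],[0,0,0,0,1],[0,0,0,0,1],[0,0,0,0,1],[0,0,0,0,1],[0,0,0,0,1]]'
python3 -c "
from h import *
goto(.577,.193,.0595,11)"
```

```text
time: 11.35
ee_pos: [0.5779, 0.1949, 0.0615]
eef_rot: [0.639, 0.769, 0.012, 0.007]
ft_force: [-1.2, -0.6, 3.5]
width: 0.0547
turn -0.007 shift cm [-0.17 -0.12  0.2 ] at [0.5779 0.1949 0.0615] ydeg 10.58 t 11.35 F [-1.2 -0.6  3.5] tilt [ 0.005  0.028 -1.   ] w 0.0547
```

```bash

python3 -m jog '[[0,0,0.1,0,0.7],[0,0,0,0,0.4],[0,0,0,0,0],[0,0,0,0,0],[0,0,0,0,0],[0,0,0,0,0],[0,0,-1,0,0],[0,0,-3,0,0],[0,0,-5,0,0],[0,0,-5,0,0]]' | head -2
python3 -m jog '[[-5,0,0,0,0],[-5,0,0,0,0],[0,0,0,0,0],[0,0,0,0,0],[0,0,0,0,0],[0,0,0,0,0],[0,0,0,0,0],[0,0,0,0,0],[0,0,0,0,0],[0,0,0,0,0]]' | head -2
python3 - <<'E'
from h import *
c=snap("top","top1",(180,140,500,330),2.5); goto(*rk(0.05,-.02,.2),12.1)
E
```

```text
time: 12.35
ee_pos: [0.5703, 0.1923, 0.1994]
time: 13.35
ee_pos: [0.5921, 0.097, 0.2109]
turn -0.02 shift cm [-30.26 -12.54   1.09] at [0.5921 0.097  0.2109] ydeg 10.97 t 13.4 F [ 0.1  0.1 -0.7] tilt [ 0.006  0.03  -1.   ] w 0.0873
```

View pics/top1.png

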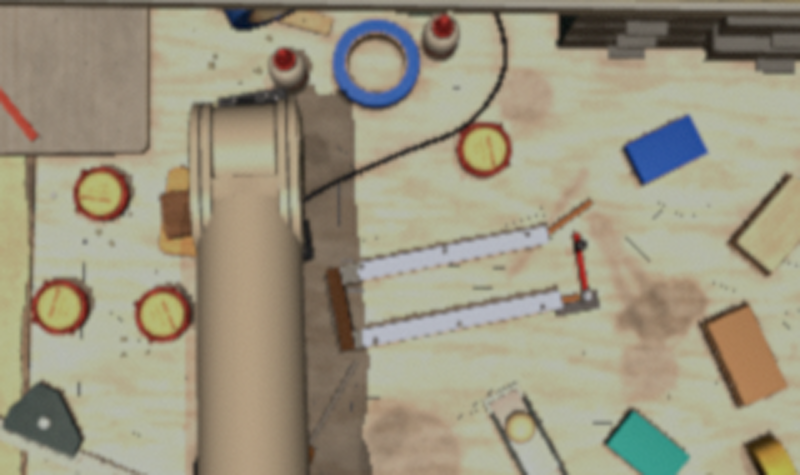

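The offcut lies on the board (crop 177,213) and the tins haven't moved. Now I go above the peg.

```bash

python3 -m jog '[[-4,-1.5,0,-0.02,0.5],[-4.5,-1.6,0,0,0.5],[-4.5,-1.6,0,0,0.5],[-4.5,-1.6,0,0,0.5],[-4.5,-1.6,0,0,0.5],[-4.5,-1.6,0,0,0.5],[-4.5,-1.6,2,0,0.5],[-3,-1.5,2,0,0.5],[-1,0,2,0,0.5],[0,0,2,0,0.5]]' | head -2
python3 -c "
from h import *
goto(*rk(0,-.02,.058),12.1)"
```

```text
time: 14.4
ee_pos: [0.5457, -0.2804, 0.1269]
turn 0.008 shift cm [ 0.68 -0.09  6.89] at [ 0.5457 -0.2804  0.1269] ydeg 12.54 t 14.4 F [-0.5  1.3 -0.5] tilt [ 0.     0.037 -0.999] w 0.0436
```

```bash

python3 -m jog '[[0.4,0,2,0,0.5],[0.3,0,2,0,0.5],[0,0,2,0,0.5],[0,0,0.9,0,0.5],[0,0,0,0,0.5],[0,0,0,0,0.9],[0,0,0,0,0.9],[0,0,0,0,0.9],[0,0,0,0,0.9],[0,0,0,0,0.9]]' 8
python3 -c "
from h import *
goto(*rk(0,-.02,.055),12.1)"
```

```text
time: 15.4
ee_pos: [0.5421, -0.2758, 0.0549]
eef_rot: [0.627, 0.779, 0.012, 0.008]
ft_force: [-5.9, 0.6, 3.1]
width: 0.0139
turn 0.003 shift cm [ 0.15  0.16 -0.01] at [ 0.5421 -0.2758  0.0549] ydeg 12.28 t 15.4 F [-5.9  0.6  3.1] tilt [ 0.002  0.029 -1.   ] w 0.0139
```

Peg gripped at 13.9 mm. I follow the opening arc.

```bash

python3 -m jog '[[-1.08,-0.09,0,0,0.9],[-1.04,-0.28,0,0,0.9],[-0.98,-0.46,0,0,0.9],[-0.89,-0.62,0,0,0.9],[-0.76,-0.76,0,0,0.9],[0,0,0,0,0.9],[0,0,0,0,0.9],[0,0,0,0,0.9],[0,0,0,0,0.9],[0,0,0,0,0.9]]'
python3 -c "
from h import *
s,_=axes();p=inrk(s['ee_pos']);print(p,np.degrees(np.arctan2(-p[0],.042-p[1])));goto(*rk(-.062,.042,.055),12.1)"
```

```text
time: 16.4
ee_pos: [0.5311, -0.3301, 0.0551]
eef_rot: [0.627, 0.779, 0.013, 0.01]
ft_force: [0.9, -1.3, -1.5]
width: 0.0139
[-0.05225527  0.00378155] 53.81901789967151
turn 0.004 shift cm [-0.97 -3.82  0.01] at [ 0.5311 -0.3301  0.0551] ydeg 12.32 t 16.4 F [ 0.9 -1.3 -1.5] tilt [ 0.001  0.032 -0.999] w 0.0139
```

```bash

python3 -m jog '[[-0.3,-0.5,0,0,0.9],[-0.3,-0.9,0,0,0.9],[-0.2,-0.9,0,0,0.9],[-0.1,-0.9,0,0,0.9],[0,-0.7,0,0,0.9],[0,-0.4,0,0,0.9],[0,0,0,0,0.9],[0,0,0,0,0.9],[0,0,0,0,0.9],[0,0,0,0,0.9]]'
python3 -c "
from h import *
s,_=axes();p=inrk(s['ee_pos']);print(p,np.degrees(np.arctan2(-p[0],.042-p[1])));goto(*rk(-.062,.042,.055),12.1)"
```

```text
time: 17.4
ee_pos: [0.4957, -0.3507, 0.0557]
eef_rot: [0.625, 0.78, 0.013, 0.017]
ft_force: [1.0, -2.6, -1.4]
width: 0.014
[-0.06499235  0.04274857] 90.65989509218649
turn 0.008 shift cm [0.3  0.07 0.07] at [ 0.4957 -0.3507  0.0557] ydeg 12.58 t 17.4 F [ 1.  -2.6 -1.4] tilt [-0.01   0.041 -0.999] w 0.014
```

```bash

python3 -m jog '[[0,0,0,0,0.5],[0,0,0,0,0.5],[0,0,0,0,0.5],[0,0,-2,0,0.5],[0,0,-4,0,0.3],[0,0,-4,0.148,0],[0,0,0,0.148,0],[0,0,0,0.148,0],[0,0,0,0.148,0],[0,0,0,0.148,0]]' | head -2
python3 -c "
from h import *
goto(.664,-.157,.14,-30)"
```

```text
time: 18.4
ee_pos: [0.4906, -0.3486, 0.1596]
turn -0.009 shift cm [25.27  5.44  1.96] at [ 0.4906 -0.3486  0.1596] ydeg -30.51 t 18.4 F [ 0.7 -0.1  0.3] tilt [ 0.024  0.032 -0.999] w 0.0823
```

```bash

python3 -m jog '[[4,1,0,0,0],[4.5,1,0,0,0],[4.5,1,0,0,0],[4.5,1,0,0,0],[4.5,1,0,0,0],[2,0.4,0,0,0],[0,0,0.5,0,0],[0,0,0.5,0,0],[0,0,0,0,0],[0,0,0,0,0]]' | head -2
python3 -c "
from h import *
goto(.664,-.157,.038,-30)
snap('wrist','w5');snap('scene','s1')
c=load('top1')"
```

```text
time: 19.4
ee_pos: [0.6632, -0.1652, 0.1559]
turn -0.02 shift cm [ 0.74 -0.34 11.79] at [ 0.6632 -0.1652  0.1559] ydeg -31.15 t 19.4 F [-1.2 -1.2  0.2] tilt [ 0.024  0.028 -0.999] w 0.0869
```

```bash

python3 -m jog '[[0.4,-0.2,2.5,0,0],[0.3,-0.1,2.5,0,0],[0,0,2.5,0,0],[0,0,2,0,0],[0,0,1.5,0,0],[0,0,0.6,0,0],[0,0,0,0,0],[0,0,0,0,0],[0,0,0,0,0],[0,0,0,0,0]]' | head -2
python3 -c "
from h import *
goto(.664,-.157,.038,-30)"
```

```text
time: 20.5
ee_pos: [0.6694, -0.1632, 0.0425]
turn -0.028 shift cm [ 0.27 -0.77  0.45] at [ 0.6694 -0.1632  0.0425] ydeg -31.62 t 20.5 F [-1.5 -0.5 -0.1] tilt [ 0.028  0.037 -0.999] w 0.087
```

```bash

python3 -m jog '[[0.2,-0.4,0.2,0,0],[0.1,-0.3,0.2,0,0],[0,0,0,0,1],[0,0,0,0,1],[0,0,0,0,1],[0,0,0,0,1],[0,0,0,0,1],[0,0,0,0,1],[0,0,0,0,1],[0,0,-1,0,1]]' 20
python3 -c "
from h import *
goto(.664,-.157,.038,-30)"
```

```text
time: 21.5
ee_pos: [0.6642, -0.1558, 0.0482]
eef_rot: [0.873, 0.488, 0.021, 0.009]
ft_force: [-0.1, 0.2, -0.6]
width: 0.0685
turn -0.028 shift cm [-0.11  0.05  1.02] at [ 0.6642 -0.1558  0.0482] ydeg -31.58 t 21.5 F [-0.1  0.2 -0.6] tilt [ 0.028  0.036 -0.999] w 0.0685
```

```bash
python3 - <<'E'
from h import *
w4=load("w4")
for n,u,v in(("tan tip",308,230),("tan L",266,266),("blueL",394,145),("blueBL",415,228),("orange R top",225,183),("orange R bot",240,236)): print(n,inrk(px2w(w4,u,v,.025)).round(3),inrk(px2w(w4,u,v,.0)).round(3))
goto(*rk(-.115,-.002,.15),12.1); print(rk(-.115,-.002))
E
```

```text
tan tip [-0.186  0.013] [-0.193  0.014]
tan L [-0.227  0.06 ] [-0.236  0.064]
blueL [-0.098 -0.076] [-0.099 -0.081]
blueBL [-0.186 -0.102] [-0.192 -0.109]
orange R top [-0.134  0.099] [-0.138  0.105]
orange R bot [-0.192  0.087] [-0.199  0.092]
turn -0.762 shift cm [-20.53 -16.09 -10.18] at [ 0.6642 -0.1558  0.0482] ydeg -31.58 t 21.5 F [-0.1  0.2 -0.6] tilt [ 0.028  0.036 -0.999] w 0.0685
[ 0.54989835 -0.39024825  0.        ]
```

```bash

python3 -m jog '[[0,0,-3,0,1],[0,0,-3,0,1],[0,0,-3,-0.148,1],[0,0,0,-0.148,1],[0,0,0,-0.148,1],[0,0,0,-0.148,1],[0,0,0,-0.148,1],[-4,-3,0,0,1],[-4,-3,0,0,1],[-4,-3,0,0,1]]' | head -2
python3 -m jog '[[-4,-3,0,0,1],[-3,-3,0,0,1],[-1,-0.5,0,0,1],[0,0,0,0,1],[0,0,0,0,1],[0,0,0,0,1],[0,0,0,0,1],[0,0,0,0,1],[0,0,0,0,1],[0,0,0,0,1]]' | head -2
python3 -c "
from h import *
goto(*rk(-.11,-.002,.042),12.1)"
```

```text
time: 22.5
ee_pos: [0.6005, -0.2874, 0.1454]
time: 23.5
ee_pos: [0.5503, -0.3857, 0.146]
turn 0.006 shift cm [ 0.06 -0.13 10.4 ] at [ 0.5503 -0.3857  0.146 ] ydeg 12.45 t 23.5 F [ 1.   0.  -1.1] tilt [-0.008  0.051 -0.999] w 0.0685
```

```bash

python3 -m jog '[[0,0,2.5,0,1],[0,-0.1,2.5,0,1],[0,0,2.5,0,1],[0,0,1.5,0,1],[0,0,0.7,0,1],[0,0,0.3,0,1],[0,0,0,0,1],[0,0,0,0,1],[0,0,0,0,1],[0,0,0,0,1]]'
python3 -c "
from h import *
goto(*rk(-.11,-.002,.042),12.1)"
```

```text
time: 24.5
ee_pos: [0.558, -0.3863, 0.0473]
eef_rot: [0.625, 0.78, 0.018, 0.023]
ft_force: [0.0, -0.4, -1.6]
width: 0.0684
turn 0.009 shift cm [ 0.28 -0.88  0.53] at [ 0.558  -0.3863  0.0473] ydeg 12.6 t 24.5 F [ 0.  -0.4 -1.6] tilt [-0.013  0.056 -0.998] w 0.0684
```

```bash
cat >> h.py <<'E'
def goto(x,y,z,ydeg=None):
    from scipy.spatial.transform import Rotation as Ro
    s,R=axes(); cur=np.degrees(np.arctan2(R[1,1],R[0,1])); t=0
    if ydeg is not None: t=-((ydeg-cur+90)%180-90)
    R2=R@Ro.from_euler('z',t,degrees=True).as_matrix()
    d=np.array([x,y,z])-s["ee_pos"]
    print("turn",round(np.radians(t),3),"shift",(100*R2.T@d).round(2),"rack",inrk(s["ee_pos"]).round(4),"at",s["ee_pos"].round(4),"yd",cur.round(1),"t",round(s["time"],1),"F",s["ft_force"].round(1),"tilt",R[2].round(3),"w",round(s["width"],4))
E
python3 -m jog '[[0.1,-0.4,0.1,0,1],[0.1,-0.3,0.2,0,1],[0,-0.1,0.2,0,1],[0,0,0.1,0,1],[0,0,0,0,0.2],[0,0,0,0,0],[0,0,0,0,0],[0,0,0,0,0],[0,0,0,0,0],[0,0,0,0,0]]'
python3 -c "
from h import *
goto(*rk(-.11,-.002,.042),12.1)"
```

```text
time: 25.5
ee_pos: [0.5502, -0.3868, 0.0419]
eef_rot: [0.625, 0.78, 0.018, 0.024]
ft_force: [0.3, -0.4, -0.0]
width: 0.0864
turn 0.009 shift [ 0.17 -0.1  -0.02] rack [-0.1117 -0.003 ] at [ 0.5502 -0.3868  0.0419] yd 12.6 t 25.5 F [ 0.3 -0.4 -0. ] tilt [-0.015  0.059 -0.998] w 0.0864
```

```bash

python3 -m jog '[[0,0,-2,0,0],[0,0,-3,0,0],[0,0,-2,0,0.86],[-2,0,0,0,0.86],[-2.3,0,0,0,0.86],[-1,0,0,0,0.86],[0,0,0,0,0.86],[0,0,0,0,0.86],[0,0,0,0,0.86],[0,0,0,0,0.86]]' | head -2
python3 -c "
from h import *
goto(*rk(-.167,-.002,.036),12.1)"
```

```text
time: 26.5
ee_pos: [0.558, -0.4367, 0.1144]
turn 0.011 shift [-0.4  -0.27  7.84] rack [-0.1621 -0.0002] at [ 0.558  -0.4367  0.1144] yd 12.7 t 26.5 F [-0.5 -0.7  0.2] tilt [-0.012  0.058 -0.998] w 0.0311
```

```bash

python3 -m jog '[[-0.5,-0.3,0,0,0.86],[0,0,2,0,0.86],[0,0,2,0,0.86],[0,0,2,0,0.86],[0,0,1.2,0,0.86],[0,0,0.6,0,0.86],[0,0,0,0,0.86],[0,0,0,0,0.86],[0,0,0,0,0.86],[0,0,0,0,0.86]]' | head -2
python3 - <<'E'
from h import *
goto(*rk(-.167,-.002,.036),12.1)
snap('wrist','w6')
E
```

```text
time: 27.5
ee_pos: [0.562, -0.4429, 0.0373]
turn 0.013 shift [ 0.21 -0.09  0.12] rack [-0.1691 -0.0028] at [ 0.562  -0.4429  0.0373] yd 12.8 t 27.5 F [0.6 0.5 0.3] tilt [-0.015  0.061 -0.998] w 0.0121
```

View pics/w6.png

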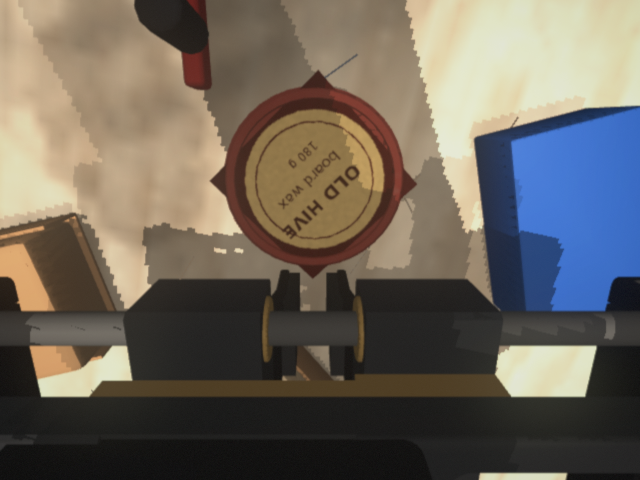

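The tin (centre 313,180) stands centred before the slightly open fingers (285–345, 330). I push it in.

```bash

python3 -m jog '[[0.5,0,0.1,0.013,0.86],[1.5,-0.1,0,0,0.86],[2,0,0,0,0.86],[2,0,0,0,0.86],[2,0,0,0,0.86],[2,0,0,0,0.86],[0,0,0,0,0.86],[0,0,0,0,0.86],[0,0,0,0,0.86],[0,0,0,0,0.86]]'
python3 -c "
from h import *
goto(*rk(.01,-.001,.036),12.1)"
```

```text
time: 28.55
ee_pos: [0.5403, -0.3446, 0.0374]
eef_rot: [0.631, 0.775, 0.019, 0.028]
ft_force: [-0.3, -0.1, 0.3]
width: 0.0122
turn -0.007 shift [ 7.83 -0.12 -0.02] rack [-0.0683 -0.0022] at [ 0.5403 -0.3446  0.0374] yd 11.7 t 28.6 F [-0.3 -0.1  0.3] tilt [-0.02   0.066 -0.998] w 0.0122
```

```bash

python3 -m jog '[[1,-0.1,0,-0.007,0.86],[1.5,0,0,0,0.86],[1.5,0,0,0,0.86],[1.5,0,0,0,0.86],[1.5,0,0,0,0.86],[0.8,0,0,0,0.86],[0,0,0,0,0.86],[0,0,0,0,0.86],[0,0,0,0,0.86],[0,0,0,0,0.86]]'
python3 - <<'E'
from h import *
goto(*rk(.01,-.001,.036),12.1)
snap('wrist','w7')
E
```

```text
time: 29.55
ee_pos: [0.521, -0.2654, 0.0359]
eef_rot: [0.629, 0.776, 0.018, 0.03]
ft_force: [-0.9, -0.6, 0.4]
width: 0.0122
turn -0.002 shift [-0.31  0.11 -0.  ] rack [0.0131 0.0001] at [ 0.521  -0.2654  0.0359] yd 12.0 t 29.6 F [-0.9 -0.6  0.4] tilt [-0.023  0.066 -0.998] w 0.0122
```

View pics/w7.png

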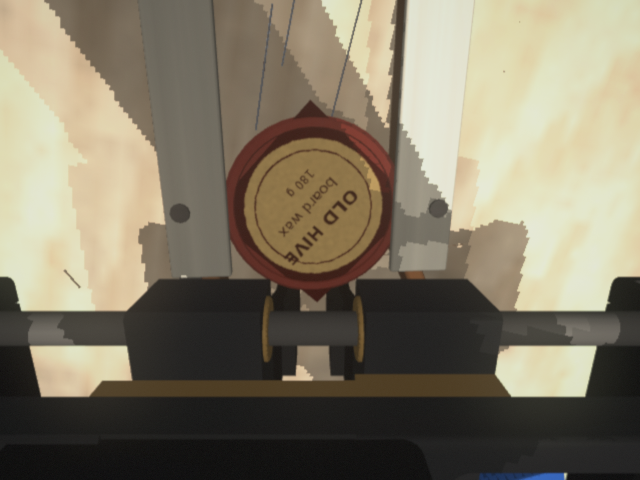

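The tin is between the rails at (310,205), under the lips. Now tin C.

```bash
cat >> h.py <<'E'
def tins(cam="top",zmax=.03):
    c=r.camera(cam); hsv=cv2.cvtColor(c["pixels"],cv2.COLOR_RGB2HSV)
    m=(((hsv[...,0]<8)|(hsv[...,0]>170))&(hsv[...,1]>130)&(hsv[...,2]>40)).astype(np.uint8)
    cs,_=cv2.findContours(m,cv2.RETR_EXTERNAL,cv2.CHAIN_APPROX_NONE); n=15 if cam=="top" else 50
    for q in cs:
        if len(q)<n: continue
        e=cv2.fitEllipse(cv2.convexHull(q)); p=px2w(c,*e[0],.03)
        if .3<p[0]<.9 and min(e[1])>(15 if cam=="top" else 40): print(cam,np.round(e[0]),np.round(e[1]),p.round(4),"rack",inrk(p).round(3))
E
python3 -m jog '[[0,0,-3,0,0.86],[0,0,-4,0,0.6],[0,0,-4,0,0],[4,-1,0,0,0],[4.5,-1,0,0,0],[4.5,-1,0,0,0],[4.5,-1,0,0,0],[4.5,-1,0,0,0],[4.5,-1,0,0,0],[4,0,0,0,0]]' | head -2
python3 - <<'E'
from h import *
tins(); goto(.4495,.242,.16,12.1)
E
```

```text
time: 30.6
ee_pos: [0.3898, 0.0217, 0.1376]
top [245. 265.] [21. 22.] [0.4497 0.2416 0.03  ] rack [ 0.524 -0.036]
top [204. 262.] [20. 21.] [0.4584 0.369  0.03  ] rack [ 0.647 -0.072]
top [392. 249.] [20. 26.] [ 0.5088 -0.215   0.03  ] rack [0.065 0.001]
top [220. 217.] [21. 21.] [0.5993 0.3231 0.03  ] rack [ 0.572 -0.2  ]
turn -0.013 shift [19.7  10.54 -2.08] rack [0.3268 0.0677] at [0.3891 0.0271 0.1375] yd 11.3 t 30.6 F [-0.1  5.9 -1. ] tilt [-0.026  0.069 -0.997] w 0.0802
```

```bash

python3 -m jog '[[2,3,0,-0.013,0],[4,3,0,0,0],[4,2.5,0,0,0],[4,1,0,0,0],[3.5,0.5,0,0,0],[1,0,0,0,0],[0,0,0,0,0],[0,0,0,0,0],[0,0,0,0,0],[0,0,0,0,0]]' | head -2
python3 - <<'E'
from h import *
goto(.4495,.242,.039,12.1)
E
```

```text
time: 31.65
ee_pos: [0.4524, 0.2335, 0.1401]
turn -0.007 shift [ 1.15 -0.82 10.05] rack [ 0.5153 -0.0374] at [0.4524 0.2335 0.1401] yd 11.7 t 31.6 F [-0.1 -0.1  1.6] tilt [-0.025  0.071 -0.997] w 0.0867
```

```bash

python3 -m jog '[[0.6,-0.4,2,0,0],[0.5,-0.4,2,0,0],[0,0,2,0,0],[0,0,2,0,0],[0,0,1.3,0,0],[0,0,0.7,0,0],[0,0,0,0,0],[0,0,0,0,0],[0,0,0,0,0],[0,0,0,0,0]]' | head -2
python3 - <<'E'
from h import *
goto(.4495,.242,.039,12.1)
E
```

```text
time: 32.65
ee_pos: [0.4539, 0.2367, 0.0405]
turn -0.018 shift [ 0.61 -0.33  0.11] rack [ 0.5182 -0.0396] at [0.4539 0.2367 0.0405] yd 11.1 t 32.6 F [1.  1.4 1.3] tilt [-0.021  0.077 -0.997] w 0.0866
```

```bash

python3 -m jog '[[0.4,-0.2,0.1,0,0],[0.2,-0.1,0,0,0],[0,0,0,0,1],[0,0,0,0,1],[0,0,0,0,1],[0,0,0,0,1],[0,0,0,0,1],[0,0,0,0,1],[0,0,0,0,1],[0,0,-1,0,1]]' 20
python3 -m jog '[[0,0,-3,0,1],[0,0,-3,0,1],[0,0,-2,0,1],[-3,1,-1,0,1],[-4,1,-1,0,1],[-4.5,1,-1,0,1],[-4.5,1,0,0,1],[-4.5,1,0,0,1],[-4.5,1,0,0,1],[-4.5,1,0,0,1]]' | tail -4
python3 - <<'E'
from h import *
goto(*rk(-.11,-.002,.15),12.1)
E
```

```text
time: 33.65
ee_pos: [0.4482, 0.2428, 0.0493]
eef_rot: [0.635, 0.771, 0.023, 0.032]
ft_force: [0.5, 0.8, -0.9]
width: 0.0682
ee_pos: [0.5669, -0.0361, 0.183]
eef_rot: [0.63, 0.775, 0.027, 0.033]
ft_force: [1.3, 1.2, -1.2]
width: 0.0683
turn -0.005 shift [-33.72  -9.32   3.14] rack [ 0.2277 -0.0928] at [ 0.5669 -0.0361  0.183 ] yd 11.8 t 34.6 F [ 1.3  1.2 -1.2] tilt [-0.017  0.082 -0.996] w 0.0683
```

```bash

python3 -m jog '[[-4,-1,0,0,1],[-4.5,-1.2,0,0,1],[-4.5,-1.2,0,0,1],[-4.5,-1.2,0,0,1],[-4.5,-1.2,0,0,1],[-4.5,-1.2,0,0,1],[-4,-1.2,0,0,1],[-2.5,-1,0,0,1],[-1,0,0,0,1],[0,0,0,0,1]]' | head -2
python3 - <<'E'
from h import *
goto(*rk(-.11,-.002,.043),12.1); print(r.read_state()["joint_positions"].round(2))
E
```

```text
time: 35.65
ee_pos: [0.5417, -0.4081, 0.1874]
turn -0.011 shift [ 2.36 -0.02 14.44] rack [-0.1307  0.0098] at [ 0.5417 -0.4081  0.1874] yd 11.5 t 35.6 F [-0.1 -0.2 -1.8] tilt [-0.019  0.083 -0.996] w 0.0682
[ 0.05  0.53  0.77  1.48 -0.44  1.23  1.08]
```

```bash

python3 -m jog '[[1.2,0,2.5,0,1],[1.1,0,2.5,0,1],[0,0,2.5,0,1],[0,0,2.5,0,1],[0,0,2,0,1],[0,0,1,0,1],[0,0,0,0,1],[0,0,0,0,1],[0,0,0,0,1],[0,0,0,0,1]]' | head -2
python3 - <<'E'
from h import *
goto(*rk(-.11,-.002,.043),12.1)
E
```

```text
time: 36.65
ee_pos: [0.557, -0.3707, 0.0589]
turn 0.004 shift [-1.24 -1.24  1.5 ] rack [-0.0974 -0.013 ] at [ 0.557  -0.3707  0.0589] yd 12.3 t 36.6 F [ 0.5 -0.6 -1.5] tilt [-0.016  0.091 -0.996] w 0.0686
```

```bash

python3 -m jog '[[-0.8,-0.7,0,0,1],[-0.5,-0.5,0.5,0,1],[0,0,0.5,0,1],[0,0,0.4,0,1],[0,0,0.2,0,1],[0,0,0,0,1],[0,0,0,0,0.2],[0,0,0,0,0],[0,0,0,0,0],[0,0,0,0,0]]'
python3 - <<'E'
from h import *
goto(*rk(-.11,-.002,.043),12.1)
E
```

```text
time: 37.65
ee_pos: [0.5492, -0.3887, 0.0425]
eef_rot: [0.627, 0.778, 0.031, 0.036]
ft_force: [0.0, 0.5, 0.1]
width: 0.0841
turn 0.003 shift [ 0.34  0.04 -0.06] rack [-0.1134 -0.0017] at [ 0.5492 -0.3887  0.0425] yd 12.3 t 37.6 F [0.  0.5 0.1] tilt [-0.018  0.093 -0.996] w 0.0841
```

```bash

python3 -m jog '[[0,0,-2,0,0],[0,0,-3,0,0],[0,0,-1.5,0,0.86],[-2,0.2,0,0,0.86],[-2.3,0.2,0,0,0.86],[-1.2,0.2,0,0,0.86],[0,0,0,0,0.86],[0,0,0,0,0.86],[0,0,0,0,0.86],[0,0,0,0,0.86]]' | head -2
python3 -c "
from h import *
goto(*rk(-.169,-.002,.038),12.1)"
```

```text
time: 38.65
ee_pos: [0.5617, -0.4421, 0.121]
turn 0.005 shift [ 0.1  -0.89  8.25] rack [-0.1682 -0.0027] at [ 0.5617 -0.4421  0.121 ] yd 12.4 t 38.6 F [-0.  -0.4 -0.4] tilt [-0.022  0.099 -0.995] w 0.0313
```

```bash

python3 -m jog '[[0,-0.4,2,0,0.86],[0,-0.4,2,0,0.86],[0,0,2,0,0.86],[0,0,1.3,0,0.86],[0,0,0.7,0,0.86],[0,0,0,0,0.86]
,[0,0,0,0,0.86],[0,0,0,0,0.86],[0,0,0,0,0.86],[0,0,0,0,0.86]]' | head -2
python3 -c "
from h import *
goto(*rk(.01,-.002,.038),12.1)"
```

```text
time: 39.65
ee_pos: [0.5645, -0.4414, 0.0422]
turn 0.009 shift [17.81 -0.4  -0.04] rack [-0.1681 -0.0056] at [ 0.5645 -0.4414  0.0422] yd 12.6 t 39.6 F [-0.6  0.1 -0.3] tilt [-0.024  0.103 -0.994] w 0.0119
```

```bash

python3 -m jog '[[1,-0.1,0.2,0.009,0.86],[1.5,-0.1,0,0,0.86],[2,-0.1,0,0,0.86],[2,0,0,0,0.86],[2,0,0,0,0.86],[1.5,0,0,0,0.86],[1,0,0,0,0.86],[0,0,0,0,0.86],[0,0,0,0,0.86],[0,0,0,0,0.86]]' | tail -4
python3 -c "
from h import *
goto(*rk(.01,-.002,.038),12.1)"
```

```text
ee_pos: [0.5374, -0.3305, 0.0389]
eef_rot: [0.63, 0.774, 0.033, 0.045]
ft_force: [0.2, -0.4, 0.2]
width: 0.0123
turn -0.005 shift [ 6.39 -0.04 -0.1 ] rack [-0.0539 -0.0024] at [ 0.5374 -0.3305  0.0389] yd 11.8 t 40.6 F [ 0.2 -0.4  0.2] tilt [-0.028  0.107 -0.994] w 0.0123
```

```bash

python3 -m jog '[[1,0,0,-0.005,0.86],[1.5,0,0,0,0.86],[1.5,0,0,0,0.86],[1.3,0,0,0,0.86],[1,0,0,0,0.86],[0.3,0,0,0,0.86],[0,0,0,0,0.86],[0,0,-3,0,0.86],[0,0,-4,0,0.6],[0,0,-4,0,0.3]]' | tail -4
python3 -c "
from h import *
goto(*rk(.01,-.002,.038),12.1); snap('wrist','w8'); tins('wrist')"
```

```text
ee_pos: [0.507, -0.2608, 0.144]
eef_rot: [0.629, 0.776, 0.029, 0.041]
ft_force: [0.9, 0.6, 0.1]
width: 0.0214
turn -0.002 shift [-0.76  0.45 10.72] rack [0.0206 0.0129] at [ 0.507  -0.2608  0.144 ] yd 12.0 t 41.6 F [0.9 0.6 0.1] tilt [-0.027  0.097 -0.995] w 0.0214
wrist [308. 109.] [121. 228.] [ 0.5017 -0.1808  0.03  ] rack [0.1   0.001]
```

```bash

python3 -m jog '[[0,0,-5,0,0],[4.5,0.4,-5,0,0],[4.5,0.4,0,0,0],[4.5,0.4,0,0,0],[4.5,0.4,0,0,0],[4.5,0.4,0,0,0],[4.5,0.4,0,0,0],[4.5,0.4,0,0,0],[4.5,0.4,0,0,0],[4.5,0.4,0,0,0]]' | head -2
python3 - <<'E'
from h import *
tins(); goto(.457,.370,.16,12.1)
E
```

```text
time: 42.75
ee_pos: [0.4496, 0.1415, 0.2233]
top [204. 262.] [20. 21.] [0.4584 0.369  0.03  ] rack [ 0.647 -0.072]
top [382. 250.] [18. 35.] [ 0.5045 -0.1866  0.03  ] rack [ 0.094 -0.   ]
top [220. 217.] [21. 21.] [0.5994 0.3227 0.03  ] rack [ 0.572 -0.2  ]
turn -0.001 shift [21.54  4.87  6.26] rack [ 0.4341 -0.0153] at [0.4478 0.1494 0.2228] yd 12.0 t 42.8 F [-2.7  7.8  0.1] tilt [-0.025  0.099 -0.995] w 0.0868
```

```bash

python3 -m jog '[[4,1,0,0,0],[4,1,0,0,0],[4,1,0,0,0],[4,1,0,0,0],[3.5,0.9,0,0,0],[2,0,1.5,0,0],[0,0,1.5,0,0],[0,0,1.5,0,0],[0,0,1.5,0,0],[0,0,1.5,0,0]]' | head -2
python3 - <<'E'
from h import *
goto(.457,.370,.041,12.1)
E
```

```text
time: 43.8
ee_pos: [0.4524, 0.3781, 0.1364]
turn 0.007 shift [-0.64 -0.52  9.55] rack [ 0.6567 -0.0678] at [0.4524 0.3781 0.1364] yd 12.5 t 43.8 F [0.2 0.2 0.4] tilt [-0.026  0.083 -0.996] w 0.0871
```

```bash

python3 -m jog '[[-0.3,-0.3,1.2,0,0],[-0.3,-0.2,1.2,0,0],[0,0,1.2,0,0],[0,0,1.2,0,0],[0,0,1.2,0,0],[0,0,1.2,0,0],[0,0,1.2,0,0],[0,0,0.7,0,0],[0,0,0.4,0,0],[0,0,0,0,0]]' | head -2
python3 - <<'E'
from h import *
goto(.457,.370,.041,12.1)
E
```

```text
time: 44.8
ee_pos: [0.4567, 0.3654, 0.0304]
turn 0.005 shift [ 0.41  0.2  -1.06] rack [ 0.6434 -0.0693] at [0.4567 0.3654 0.0304] yd 12.4 t 44.8 F [ 0.1 -0.1 -0.4] tilt [-0.029  0.078 -0.997] w 0.0868
```

```bash

python3 -m jog '[[0.2,0.1,-0.6,0,0],[0.2,0.1,-0.4,0,0],[0,0,0,0,1],[0,0,0,0,1],[0,0,0,0,1],[0,0,0,0,1],[0,0,0,0,1],[0,0,0,0,1],[0,0,0,0,1],[0,0,-1,0,1]]' 20
python3 -m jog '[[0,0,-3,0,1],[0,0,-4,0,1],[0,0,-4,0,1],[-3,1,-1,0,1],[-4.5,1,0,0,1],[-4.5,1,0,0,1],[-4.5,1,0,0,1],[-4.5,1,0,0,1],[-4.5,1,0,0,1],[-4.5,1,0,0,1]]' | tail -4
python3 - <<'E'
from h import *
goto(*rk(-.113,-.002,.16),12.1)
E
```

```text
time: 45.8
ee_pos: [0.4561, 0.3709, 0.0524]
eef_rot: [0.627, 0.778, 0.022, 0.036]
ft_force: [-1.0, -0.4, -1.8]
width: 0.0688
ee_pos: [0.5791, 0.0926, 0.1986]
eef_rot: [0.621, 0.783, 0.025, 0.035]
ft_force: [1.0, -0.2, -1.3]
width: 0.0686
turn 0.019 shift [-46.33 -13.25   3.79] rack [ 0.351  -0.1318] at [0.5791 0.0926 0.1986] yd 13.2 t 46.8 F [ 1.  -0.2 -1.3] tilt [-0.024  0.083 -0.996] w 0.0686
```

```bash

python3 -m jog '[[-4,-1.2,0,0.019,1],[-4.5,-1.3,0,0,1],[-4.5,-1.3,0,0,1],[-4.5,-1.3,0,0,1],[-4.5,-1.3,0,0,1],[-4.5,-1.3,0,0,1],[-4.5,-1.3,0,0,1],[-4.5,-1.3,0,0,1],[-4,-1.2,0,0,1],[-3,-1,0,0,1]]' | head -2
python3 -m jog '[[-0.8,0,1.2,0,1],[0,0,1.2,0,1],[0,0,1.2,0,1],[0,0,1.2,0,1],[0,0,1.2,0,1],[0,0,1.2,0,1],[0,0,1.2,0,1],[0,0,1.2,0,1],[0,0,0,0,1],[0,0,0,0,1]]' | head -2
python3 - <<'E'
from h import *
goto(*rk(-.113,-.002,.044),12.1)
E
```

```text
time: 47.8
ee_pos: [0.5426, -0.3687, 0.2045]
time: 48.8
ee_pos: [0.5532, -0.3749, 0.101]
turn -0.001 shift [-1.13 -1.15  5.65] rack [-0.1007 -0.0084] at [ 0.5532 -0.3749  0.101 ] yd 12.0 t 48.8 F [ 0.4 -0.3 -1.2] tilt [-0.018  0.089 -0.996] w 0.0685
```

```bash

python3 -m jog '[[-0.8,-0.7,0.8,0,1],[-0.6,-0.5,1,0,1],[-0.2,-0.2,1,0,1],[-0.1,-0.1,1,0,1],[0,0,0.8,0,1],[0,0,0.5,0,1],[0,0,0.3,0,1],[0,0,0,0,1],[0,0,0,0,1],[0,0,0,0,1]]'
python3 - <<'E'
from h import *
goto(*rk(-.113,-.002,.043),12.1)
E
```

```text
time: 49.8
ee_pos: [0.5469, -0.3979, 0.0433]
eef_rot: [0.629, 0.776, 0.029, 0.037]
ft_force: [-0.7, 0.1, -1.3]
width: 0.0683
turn -0.002 shift [0.89 0.44 0.05] rack [-0.1218  0.0025] at [ 0.5469 -0.3979  0.0433] yd 12.0 t 49.8 F [-0.7  0.1 -1.3] tilt [-0.02   0.091 -0.996] w 0.0683
```

```bash

python3 -m jog '[[0.5,0.3,0,0,1],[0.4,0.2,0.1,0,1],[0,0,0.1,0,1],[0,0,0,0,0.2],[0,0,0,0,0],[0,0,0,0,0],[0,0,0,0,0],[0,0,-2,0,0],[0,0,-3,0,0],[0,0,-3,0,0.86]]' | tail -4
python3 -m jog '[[-2,0.1,0,0,0.86],[-2.2,0.1,0,0,0.86],[-1.3,0.1,0,0,0.86],[0,0,0,0,0.86],[0,0,0,0,0.86],[0,0,0,0,0.86],[0,0,0,0,0.86],[0,0,0,0,0.86],[0,0,0,0,0.86],[0,0,0,0,0.86]]' | head -2
python3 -c "
from h import *
goto(*rk(-.169,-.002,.038),12.1); tins('wrist')"
```

```text
ee_pos: [0.5423, -0.3841, 0.12]
eef_rot: [0.628, 0.777, 0.028, 0.033]
ft_force: [0.6, 1.2, -0.1]
width: 0.0837
time: 51.8
ee_pos: [0.5596, -0.4361, 0.1263]
turn 0.004 shift [-0.55 -0.81  8.81] rack [-0.1619 -0.0019] at [ 0.5596 -0.4361  0.1263] yd 12.3 t 51.8 F [0.5 0.9 0.1] tilt [-0.018  0.093 -0.996] w 0.0136
wrist [303. 165.] [109. 114.] [ 0.5521 -0.3865  0.03  ] rack [-0.112 -0.005]
```

```bash

python3 -m jog '[[-0.4,-0.4,1.2,0,0.86],[-0.3,-0.3,1.2,0,0.86],[0,0,1.2,0,0.86],[0,0,1.2,0,0.86],[0,0,1.2,0,0.86],[0,0,1.2,0,0.86],[0,0,1.0,0,0.86],[0,0,0.3,0,0.86],[0,0,0,0,0.86],[0,0,0,0,0.86]]' | head -2
python3 -c "
from h import *
goto(*rk(.01,-.003,.038),12.1)"
```

```text
time: 52.85
ee_pos: [0.5616, -0.4443, 0.0311]
turn 0.004 shift [18.02  0.15 -0.97] rack [-0.1704 -0.0021] at [ 0.5616 -0.4443  0.0311] yd 12.3 t 52.9 F [-0.4 -0.9  0.1] tilt [-0.016  0.09  -0.996] w 0.0121
```

```bash

python3 -m jog '[[1,0.1,-0.6,0.004,0.86],[1.5,0.1,0,0,0.86],[2,0,0,0,0.86],[2,0,0,0,0.86],[2,0,0,0,0.86],[1.5,0,0,0,0.86],[1,0,0,0,0.86],[0,0,0,0,0.86],[0,0,0,0,0.86],[0,0,0,0,0.86]]' | tail -4
python3 -c "
from h import *
goto(*rk(.01,-.002,.038),12.1)"
```

```text
ee_pos: [0.542, -0.332, 0.0445]
eef_rot: [0.629, 0.776, 0.032, 0.041]
ft_force: [-0.9, -0.4, -0.8]
width: 0.0122
turn -0.001 shift [ 6.65 -0.51  0.45] rack [-0.0563 -0.0065] at [ 0.542  -0.332   0.0445] yd 12.0 t 53.9 F [-0.9 -0.4 -0.8] tilt [-0.023  0.101 -0.995] w 0.0122
```

```bash

python3 -m jog '[[1,-0.2,0.3,0,0.86],[1.5,-0.2,0.1,0,0.86],[1.5,-0.1,0,0,0.86],[1.3,0,0,0,0.86],[1.2,0,0,0,0.86],[0.3,0,0,0,0.86],[0,0,0,0,0.86],[0,0,-3,0,0.86],[0,0,-5,0,0.6],[0,0,-5,0,0.3]]' | tail -4
python3 -c "
from h import *
goto(.5995,.3228,.16,12.1); tins('wrist')"
```

```text
ee_pos: [0.5048, -0.2645, 0.165]
eef_rot: [0.631, 0.775, 0.027, 0.038]
ft_force: [2.1, 0.2, 0.5]
width: 0.0214
turn -0.006 shift [55.48 21.44  0.99] rack [0.0174 0.0157] at [ 0.5048 -0.2645  0.165 ] yd 11.8 t 54.9 F [2.1 0.2 0.5] tilt [-0.026  0.09  -0.996] w 0.0214
wrist [317. 190.] [67. 83.] [ 0.5146 -0.2356  0.03  ] rack [0.044 0.   ]
wrist [316.  51.] [ 91. 155.] [ 0.4951 -0.1444  0.03  ] rack [0.137 0.   ]
```

```bash

python3 -m jog '[[0,0,-1,-0.145,0],[0,0,-1,-0.145,0],[0,0,0,-0.145,0],[0,0,0,-0.145,0],[0,0,0,-0.145,0],[0,0,0,-0.145,0],[0,0,0,-0.145,0],[0,4.5,0,0,0],[0,4.5,0,0,0],[0,4.5,0,0,0]]' | head -2
python3 - <<'E'
from h import *
tins(); goto(.5995,.3228,.16,70)
E
```

```text
time: 55.9
ee_pos: [0.5433, -0.1357, 0.1967]
top [220. 217.] [21. 22.] [0.5994 0.323  0.03  ] rack [ 0.572 -0.2  ]
turn 0.039 shift [10.74 43.86  4.27] rack [ 0.1441 -0.0536] at [ 0.546  -0.1261  0.1964] yd 72.3 t 56.0 F [3.2 8.9 0.3] tilt [-0.089  0.032 -0.996] w 0.087
```

```bash

python3 -m jog '[[1,4.5,0,0.039,0],[1,4.5,0,0,0],[1,4.5,0,0,0],[1,4.5,0,0,0],[1,4.5,0,0,0],[1,4.5,0,0,0],[1,4.5,0,0,0],[1,4.5,0,0,0],[1,4,0,0,0],[0.5,2,0,0,0]]' | head -2
python3 - <<'E'
from h import *
goto(.5995,.3228,.041,70); c=snap('wrist','w9'); tins('wrist')
E
```

```text
time: 56.95
ee_pos: [0.5914, 0.3135, 0.1959]
turn 0.004 shift [ 0.63  0.68 15.51] rack [ 0.5644 -0.1901] at [0.5914 0.3135 0.1959] yd 70.2 t 57.0 F [-0.1  0.3 -0.5] tilt [-0.069  0.03  -0.997] w 0.0872
wrist [317. 211.] [81. 83.] [0.5978 0.3226 0.03  ] rack [ 0.572 -0.198]
```

View pics/w9.png

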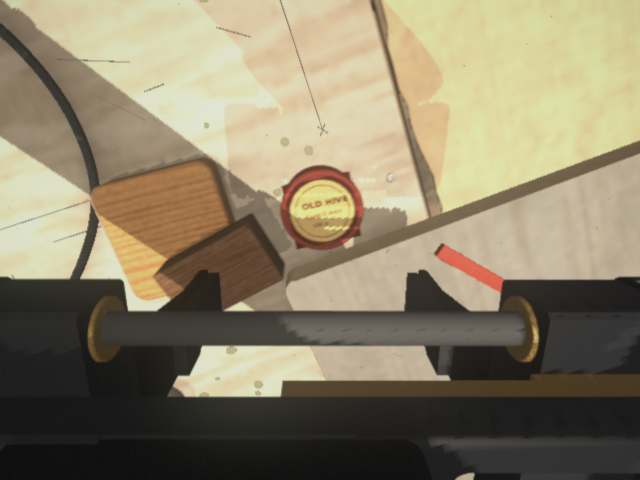

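w9 shows tin B at (320,207) between the jaws. The offcut (220,262) now sits askew and off-centre on the board (160,225), so it must have been knocked. I measure it.

```bash
python3 - <<'E'
from h import *
c=load('w9')
for z in(.058,.032):
    P=[px2w(c,u,v,z) for u,v in((157,272),(250,215),(285,270),(238,230))];print(z,[p.round(3).tolist() for p in P],np.linalg.norm(P[1]-P[0]))
print("board",[px2w(c,u,v,.026).round(3).tolist() for u,v in((92,190),(208,157),(233,220),(140,298))])
im=cv2.imread('pics/w9.png')[140:320,70:320]; cv2.imwrite('pics/w9c.png',cv2.resize(im,None,fx=3,fy=3,interpolation=cv2.INTER_CUBIC))
E
```

```text
0.058 [[0.594, 0.186, 0.058], [0.576, 0.273, 0.058], [0.628, 0.281, 0.058], [0.584, 0.26, 0.058]] 0.08909287784302491
0.032 [[0.602, 0.171, 0.032], [0.582, 0.267, 0.032], [0.639, 0.276, 0.032], [0.591, 0.252, 0.032]] 0.09759825327656431
board [[0.519, 0.153, 0.026], [0.527, 0.253, 0.026], [0.583, 0.25, 0.026], [0.622, 0.141, 0.026]]
```

View pics/w9c.png

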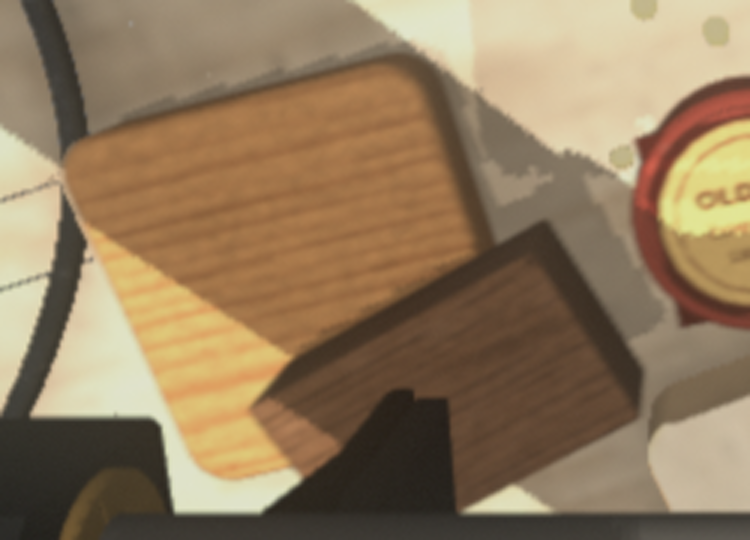

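```bash
python3 - <<'E'
from h import *
c=load('w9')
L,T,R=[px2w(c,70+u/3,140+v/3,.058) for u,v in((252,408),(535,258),(640,408))]
print(L,T,R,"len",np.linalg.norm(T-L),np.linalg.norm(R-T),"ang",np.degrees(np.arctan2(*(T-L)[[1,0]])),np.degrees(np.arctan2(*(R-T)[[1,0]])))
C=(L+R)/2; print("C",C,"dist",np.linalg.norm(C[:2]-[.577,.193]))
print("panel corner",px2w(c,288,285,.01))
goto(C[0],C[1],.12,11)
E
```

```text
[0.5962987  0.18182146 0.058     ] [0.58363442 0.26830275 0.058     ] [0.63243113 0.27791543 0.058     ] len 0.08740365010278699 0.04973451527794013 ang 98.33114814508743 11.144253046897049
C [0.61436491 0.22986844 0.058     ] dist 0.05249208242595599
panel corner [0.66410683 0.26802268 0.01      ]
turn 1.035 shift [-8.58  0.13  7.66] rack [ 0.5644 -0.1898] at [0.5911 0.3135 0.1954] yd 70.3 t 57.0 F [-0.9 -0.9 -0.5] tilt [-0.068  0.03  -0.997] w 0.0868
```

```bash

python3 -m jog '[[0,0,0,0.148,0],[0,0,0,0.148,0],[0,0,0,0.148,0],[0,0,0,0.148,0],[0,0,0,0.148,0],[0,0,0,0.148,0],[0,0,0,0.147,0],[-3,0.1,0,0,0],[-3,0,0,0,0],[-2.5,0,0,0,0]]' | head -2
python3 -m jog '[[0,0,1.2,0,0],[0,0,1.2,0,0],[0,0,1.2,0,0],[0,0,1.2,0,0],[0,0,1.2,0,0],[0,0,0,0,0],[0,0,0,0,0],[0,0,0,0,0],[0,0,0,0,0],[0,0,0,0,0]]' | head -2
python3 - <<'E'
from h import *
goto(.616,.230,.060,11)
E
```

```text
time: 58.05
ee_pos: [0.601, 0.2232, 0.1885]
time: 59.05
ee_pos: [0.6034, 0.2191, 0.1226]
turn -0.023 shift [0.91 1.14 6.32] rack [ 0.4696 -0.182 ] at [0.6034 0.2191 0.1226] yd 9.7 t 59.0 F [-0.1  0.5  0.8] tilt [-0.011  0.049 -0.999] w 0.0873
```

```bash

python3 -m jog '[[0.4,0.5,1,-0.023,0],[0.4,0.5,1,0,0],[0.2,0.2,1,0,0],[0,0,1,0,0],[0,0,1,0,0],[0,0,0.5,0,0],[0,0,0,0,0],[0,0,0,0,0],[0,0,0,0,0],[0,0,0,0,0]]' | head -2
python3 - <<'E'
from h import *
goto(.616,.230,.060,11)
E
```

```text
time: 60.05
ee_pos: [0.6173, 0.2319, 0.063]
turn 0.002 shift [-0.16 -0.18  0.3 ] rack [ 0.4793 -0.1983] at [0.6173 0.2319 0.063 ] yd 11.1 t 60.0 F [ 0.6  0.8 -0.1] tilt [-0.013  0.049 -0.999] w 0.087
```

```bash

python3 -m jog '[[-0.1,0,0.3,0,0],[0,0,0,0,1],[0,0,0,0,1],[0,0,0,0,1],[0,0,0,0,1],[0,0,0,0,1],[0,0,0,0,1],[0,0,0,0,1],[0,0,0,0,1],[0,0,0,0,1]]' 30
python3 - <<'E'
from h import *
goto(.577,.193,.080,11)
E
```

```text
time: 61.05
ee_pos: [0.6181, 0.231, 0.0609]
eef_rot: [0.635, 0.772, 0.016, 0.021]
ft_force: [-0.4, 0.4, 0.6]
width: 0.0551
turn 0.002 shift [-2.98 -4.66 -2.11] rack [ 0.4782 -0.1989] at [0.6181 0.231  0.0609] yd 11.1 t 61.0 F [-0.4  0.4  0.6] tilt [-0.012  0.05  -0.999] w 0.0551
```

```bash

python3 -m jog '[[0,0,-1,0,1],[0,0,-1,0,1],[-1,-1.5,-0.2,0,1],[-1,-1.6,0,0,1],[-1,-1.5,0,0,1],[0,0,0,0,1],[0,0,0,0,1],[0,0,0,0,1],[0,0,0,0,1],[0,0,0,0,1]]' | head -2
python3 - <<'E'
from h import *
goto(.577,.193,.0615,11)
E
```

```text
time: 62.05
ee_pos: [0.5788, 0.1941, 0.088]
turn 0.003 shift [-0.05 -0.35  2.64] rack [ 0.4503 -0.1528] at [0.5788 0.1941 0.088 ] yd 11.2 t 62.0 F [-0.5  0.2 -0.6] tilt [-0.01   0.056 -0.998] w 0.0551
```

```bash

python3 -m jog '[[0,-0.2,0.8,0,1],[0,-0.2,0.7,0,1],[0,0,0.5,0,1],[0,0,0.4,0,1],[0,0,0.2,0,1],[0,0,0.1,0,1],[0,0,0,0,1],[0,0,0,0,1],[0,0,0,0,1],[0,0,0,0,1]]'
python3 - <<'E'
from h import *
goto(.577,.193,.0615,11)
E
```

```text
time: 63.05
ee_pos: [0.5764, 0.1939, 0.0608]
eef_rot: [0.635, 0.772, 0.018, 0.02]
ft_force: [-1.3, -1.8, 3.8]
width: 0.0551
turn 0.003 shift [-0.1   0.04 -0.07] rack [ 0.4507 -0.1504] at [0.5764 0.1939 0.0608] yd 11.2 t 63.0 F [-1.3 -1.8  3.8] tilt [-0.008  0.054 -0.998] w 0.0551
```

```bash

python3 -m jog '[[0,0,0,0,0.5],[0,0,0,0,0],[0,0,0,0,0],[0,0,0,0,0],[0,0,0,0,0],[0,0,-1,0,0],[0,0,-3,0,0],[0,0,-4,0,0],[0,0,-3,-0.145,0],[0,0,0,-0.145,0]]' 20 | head -2
python3 -m jog '[[0,0,0,-0.145,0],[0,0,0,-0.145,0],[0,0,0,-0.145,0],[0,0,0,-0.145,0],[0,0,0,-0.145,0],[0,3,0,0,0],[0,3,0,0,0],[0,3,0,0,0],[0,2,0,0,0],[0,0,0,0,0]]' | head -2
python3 - <<'E'
from h import *
tins(); goto(.5985,.3228,.041,70); snap('wrist','w10'); tins('wrist')
E
```

```text
time: 64.05
ee_pos: [0.5698, 0.193, 0.176]
time: 65.05
ee_pos: [0.6081, 0.2989, 0.1901]
top [384. 249.] [18. 27.] [ 0.5085 -0.1902  0.03  ] rack [ 0.089 -0.003]
turn 0.022 shift [ 2.66  1.69 14.83] rack [ 0.545  -0.2031] at [0.6081 0.2972 0.1902] yd 71.2 t 65.1 F [-1.  -0.2 -0.7] tilt [-0.06   0.024 -0.998] w 0.0869
wrist [337. 186.] [85. 87.] [0.5979 0.3235 0.03  ] rack [ 0.573 -0.199]
```

View pics/w10.png

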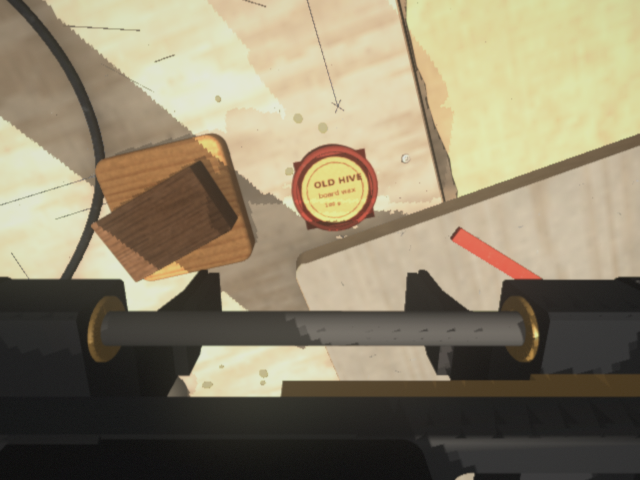

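The offcut (165,220) is back near the board's centre (175,205). Tin B is at (335,187).

```bash

python3 -m jog '[[1,0.8,1.2,0.022,0],[1,0.8,1.2,0,0],[0.6,0.1,1.3,0,0],[0,0,1.3,0,0],[0,0,1.3,0,0],[0,0,1.3,0,0],[0,0,1.3,0,0],[0,0,1.3,0,0],[0,0,0,0,0],[0,0,0,0,0]]' | head -2
python3 - <<'E'
from h import *
c=load('w10')
L,T,R=[px2w(c,u,v,.058) for u,v in((95,225),(193,167),(236,225))]; print((L+R)/2,np.linalg.norm(T-L),np.linalg.norm(T-R))
b=[px2w(c,u,v,.026) for u,v in((95,160),(215,133),(254,245),(145,280))]; print(np.mean(b,0))
goto(.5985,.3232,.041,70)
E
```

```text
time: 66.2
ee_pos: [0.5973, 0.313, 0.0799]
[0.57748489 0.19561702 0.058     ] 0.08753792074213013 0.05126821632188839
[0.5729841  0.19644355 0.026     ]
turn -0.01 shift [0.47 0.91 3.89] rack [ 0.5627 -0.1957] at [0.5973 0.313  0.0799] yd 69.4 t 66.2 F [0.1 0.3 0.4] tilt [-0.061  0.022 -0.998] w 0.087
```

Offcut is within 5 mm of the board's centre. I finish grasping tin B.

```bash

python3 -m jog '[[0.3,0.4,0.2,0,0],[0.2,0.4,1,0,0],[0,0.1,1,0,0],[0,0,1,0,0],[0,0,0.6,0,0],[0,0,0,0,0],[0,0,0,0,0],[0,0,0,0,0],[0,0,0,0,0],[0,0,0,0,0]]' | head -2
python3 - <<'E'
from h import *
goto(.5985,.3232,.041,70)
E
```

```text
time: 67.2
ee_pos: [0.5992, 0.3249, 0.0403]
turn -0.01 shift [ 0.01 -0.18 -0.07] rack [ 0.5739 -0.2002] at [0.5992 0.3249 0.0403] yd 69.5 t 67.2 F [ 0.2  0.2 -0. ] tilt [-0.062  0.024 -0.998] w 0.0873
```

```bash

python3 -m jog '[[0,-0.1,0,0,1],[0,0,0,0,1],[0,0,0,0,1],[0,0,0,0,1],[0,0,0,0,1],[0,0,0,0,1],[0,0,0,0,1],[0,0,-2,0,1],[0,0,-4,0,1],[0,0,-5,0,1]]' 20 | tail -4
python3 -m jog '[[0,0,-3,0.145,1],[0,0,0,0.145,1],[0,0,0,0.145,1],[0,0,0,0.145,1],[0,0,0,0.145,1],[0,0,0,0.145,1],[0,0,0,0.14,1],[-4,-0.7,0,0,1],[-4.5,-0.8,0,0,1],[-4.5,-0.8,0,0,1]]' | tail -4
python3 - <<'E'
from h import *
goto(*rk(-.113,-.002,.16),12.1)
E
```

```text
ee_pos: [0.5873, 0.3213, 0.1443]
eef_rot: [0.179, 0.984, 0.001, 0.028]
ft_force: [0.7, 0.8, -0.4]
width: 0.0685
ee_pos: [0.5837, 0.1968, 0.1818]
eef_rot: [0.642, 0.766, 0.02, 0.023]
ft_force: [0.2, -1.1, -1.3]
width: 0.068
turn -0.036 shift [-56.48 -15.71   1.85] rack [ 0.4519 -0.1581] at [0.5837 0.1968 0.1818] yd 10.1 t 69.2 F [ 0.2 -1.1 -1.3] tilt [-0.008  0.06  -0.998] w 0.068
```

```bash

python3 -m jog '[[-4,-1.2,0,-0.036,1],[-4.5,-1.3,0,0,1],[-4.5,-1.3,0,0,1],[-4.5,-1.3,0,0,1],[-4.5,-1.3,0,0,1],[-4.5,-1.3,0,0,1],[-4.5,-1.3,0,0,1],[-4.5,-1.3,0,0,1],[-4.5,-1.3,0,0,1],[-4.5,-1.3,0,0,1]]' | head -2
python3 -m jog '[[-4.5,-1.3,0,0,1],[-4,-1,0,0,1],[-2.5,0,0,0,1],[0,0,1.2,0,1],[0,0,1.2,0,1],[0,0,1.2,0,1],[0,0,1.2,0,1],[0,0,1.2,0,1],[0,0,0,0,1],[0,0,0,0,1]]' | head -2
python3 - <<'E'
from h import *
goto(*rk(-.113,-.002,.043),12.1)
E
```

```text
time: 70.2
ee_pos: [0.5455, -0.2819, 0.1782]
time: 71.2
ee_pos: [0.5465, -0.4006, 0.1104]
turn 0.002 shift [1.18 0.15 6.75] rack [-0.1244  0.0034] at [ 0.5465 -0.4006  0.1104] yd 12.2 t 71.2 F [ 0.   0.5 -1. ] tilt [-0.006  0.058 -0.998] w 0.0685
```

```bash

python3 -m jog '[[0.5,0.1,1,0,1],[0.3,0,1.1,0,1],[0,0,1.1,0,1],[0,0,1,0,1],[0,0,0.9,0,1],[0,0,0.5,0,1],[0,0,0.2,0,1],[0,0,0,0,1],[0,0,0,0,1],[0,0,0,0,1]]'
python3 - <<'E'
from h import *
goto(*rk(-.113,-.002,.043),12.1)
E
```

```text
time: 72.2
ee_pos: [0.5502, -0.3916, 0.0485]
eef_rot: [0.627, 0.778, 0.021, 0.021]
ft_force: [-1.2, -0.6, -1.1]
width: 0.0684
turn 0.003 shift [ 0.34 -0.03  0.54] rack [-0.1164 -0.002 ] at [ 0.5502 -0.3916  0.0485] yd 12.3 t 72.2 F [-1.2 -0.6 -1.1] tilt [-0.007  0.059 -0.998] w 0.0684
```

```bash

python3 -m jog '[[0.3,0,0.3,0,1],[0,0,0.3,0,1],[0,0,0.1,0,1],[0,0,0,0,0.2],[0,0,0,0,0],[0,0,0,0,0],[0,0,0,0,0],[0,0,-2,0,0],[0,0,-3,0,0],[0,0,-3,0,0.86]]' | tail -4
python3 -m jog '[[-2,0.1,0,0,0.86],[-2.2,0.1,0,0,0.86],[-1.5,0.1,0,0,0.86],[0,0,0,0,0.86],[0,0,0,0,0.86],[0,0,0,0,0.86],[0,0,0,0,0.86],[0,0,0,0,0.86],[0,0,0,0,0.86],[0,0,0,0,0.86]]' | head -2
python3 -c "
from h import *
goto(*rk(-.169,-.002,.038),12.1); tins('wrist')"
```

```text
ee_pos: [0.5439, -0.3876, 0.1199]
eef_rot: [0.627, 0.778, 0.021, 0.019]
ft_force: [0.1, 0.1, -0.5]
width: 0.0839
time: 74.2
ee_pos: [0.5618, -0.4427, 0.1264]
turn 0.006 shift [ 0.04 -0.62  8.82] rack [-0.1688 -0.0027] at [ 0.5618 -0.4427  0.1264] yd 12.4 t 74.2 F [ 0.2  0.7 -0.2] tilt [-0.007  0.062 -0.998] w 0.0137
wrist [307. 153.] [112. 114.] [ 0.5519 -0.3855  0.03  ] rack [-0.111 -0.005]
```

```bash

python3 -m jog '[[0,-0.3,1.1,0,0.86],[0,-0.2,1.1,0,0.86],[0,0,1.1,0,0.86],[0,0,1.1,0,0.86],[0,0,1.1,0,0.86],[0,0,1.1,0,0.86],[0,0,1,0,0.86],[0,0,0.3,0,0.86],[0,0,0,0,0.86],[0,0,0,0,0.86]]' | head -2
python3 -c "
from h import *
goto(*rk(.01,-.003,.038),12.1)"
```

```text
time: 75.25
ee_pos: [0.561, -0.4426, 0.0379]
turn 0.006 shift [17.85  0.11 -0.09] rack [-0.1685 -0.0019] at [ 0.561  -0.4426  0.0379] yd 12.4 t 75.2 F [-0.3  0.1 -0.2] tilt [-0.005  0.06  -0.998] w 0.0124
```

```bash

python3 -m jog '[[1,0.1,0,0.006,0.86],[1.5,0,0,0,0.86],[2,0,0.1,0,0.86],[2,0,0.1,0,0.86],[2,0,0,0,0.86],[1.5,0,0,0,0.86],[1,0,0,0,0.86],[0,0,0,0,0.86],[0,0,0,0,0.86],[0,0,0,0,0.86]]' | tail -4
python3 -c "
from h import *
goto(*rk(.01,-.002,.038),12.1)"
```

```text
ee_pos: [0.5405, -0.3308, 0.0409]
eef_rot: [0.629, 0.776, 0.023, 0.026]
ft_force: [-0.9, -0.6, -0.3]
width: 0.0123
turn -0.002 shift [ 6.49 -0.35  0.19] rack [-0.0549 -0.0053] at [ 0.5405 -0.3308  0.0409] yd 12.0 t 76.2 F [-0.9 -0.6 -0.3] tilt [-0.012  0.069 -0.998] w 0.0123
```

```bash

python3 -m jog '[[1,-0.1,0.1,0,0.86],[1.5,-0.1,0.1,0,0.86],[1.3,-0.1,0,0,0.86],[1,0,0,0,0.86],[0.5,0,0,0,0.86],[0,0,0,0,0.86],[0,0,0,0,0.86],[0,0,0,0,0.86],[0,0,0,0,0.86],[0,0,0,0,0.86]]' | tail -4
python3 -c "
from h import *
goto(*rk(.01,-.002,.038),12.1);tins('wrist')"
```

```text
ee_pos: [0.5271, -0.286, 0.0403]
eef_rot: [0.632, 0.774, 0.02, 0.032]
ft_force: [-0.2, -0.9, 0.3]
width: 0.0124
turn -0.01 shift [1.83 0.03 0.19] rack [-0.0083 -0.0015] at [ 0.5271 -0.286   0.0403] yd 11.5 t 77.2 F [-0.2 -0.9  0.3] tilt [-0.024  0.072 -0.997] w 0.0124
wrist [307. 106.] [218. 372.] [ 0.5099 -0.2063  0.03  ] rack [ 0.073 -0.001]
```

```bash

python3 -m jog '[[0.7,0,0.1,0,0.86],[0.5,0,0,0,0.86],[0.3,0,0,0,0.86],[0.2,0,0,0,0.86],[0.2,0,0,0,0.86],[0.2,0,0,0,0.86],[0,0,0,0,0.86],[0,0,0,0,0.86],[0,0,0,0,0.86],[0,0,0,0,0.86]]' | tail -4
python3 -c "
from h import *
goto(*rk(.01,-.002,.038),12.1)"
```

```text
ee_pos: [0.5231, -0.2683, 0.0399]
eef_rot: [0.633, 0.773, 0.019, 0.035]
ft_force: [0.4, -3.2, 1.3]
width: 0.0123
turn -0.012 shift [0.03 0.05 0.19] rack [ 0.0098 -0.0014] at [ 0.5231 -0.2683  0.0399] yd 11.4 t 78.3 F [ 0.4 -3.2  1.3] tilt [-0.03   0.074 -0.997] w 0.0123
```

```bash

python3 -m jog '[[0.3,0,0,0,0.86],[0.3,0,0,0,0.86],[0.3,0,0,0,0.86],[0.3,0,0,0,0.86],[0,0,0,0,0.86],[0,0,0,0,0.86],[0,0,0,0,0.86],[0,0,0,0,0.86],[0,0,0,0,0.86],[0,0,0,0,0.86]]' | tail -4
python3 -c "
from h import *
goto(*rk(.01,-.002,.038),12.1)"
```

```text
ee_pos: [0.5221, -0.2671, 0.0419]
eef_rot: [0.636, 0.77, 0.015, 0.044]
ft_force: [0.9, -5.0, -0.8]
width: 0.0124
turn -0.019 shift [-0.1   0.1   0.41] rack [ 0.0112 -0.0006] at [ 0.5221 -0.2671  0.0419] yd 11.0 t 79.3 F [ 0.9 -5.  -0.8] tilt [-0.048  0.079 -0.996] w 0.0124
```

```bash

python3 -m jog '[[-1,0,0,0,0.86],[-1,0,0,0,0.86],[0,0,-3,0,0.86],[0,0,-4,0,0.86],[0,0,-4,0,0.5],[-2,0,-3,0,0.5],[-2,0,0,0,0.5],[0,0,0,0,0.5],[0,0,0,0,0.5],[0,0,0,0,0.5]]' | tail -4
python3 -c "
from h import *
goto(*rk(-.062,.042,.055),12.1);snap('wrist','w11');tins('wrist');tins()"
```

```text
ee_pos: [0.5203, -0.3222, 0.1872]
eef_rot: [0.635, 0.772, 0.016, 0.037]
ft_force: [0.2, 0.2, -0.1]
width: 0.0423
turn -0.016 shift [-1.47 -3.88 13.04] rack [-0.0423  0.0126] at [ 0.5203 -0.3222  0.1872] yd 11.2 t 80.3 F [ 0.2  0.2 -0.1] tilt [-0.037  0.072 -0.997] w 0.0423
wrist [310.  45.] [ 98. 188.] [ 0.5057 -0.1977  0.03  ] rack [0.083 0.001]
top [337. 258.] [17. 50.] [ 0.4762 -0.0451  0.03  ] rack [ 0.238 -0.002]
top [362. 254.] [18. 25.] [ 0.4915 -0.1233  0.03  ] rack [ 0.158 -0.001]
top [389. 247.] [23. 34.] [ 0.5133 -0.2068  0.03  ] rack [ 0.072 -0.005]
```

View pics/w11.png

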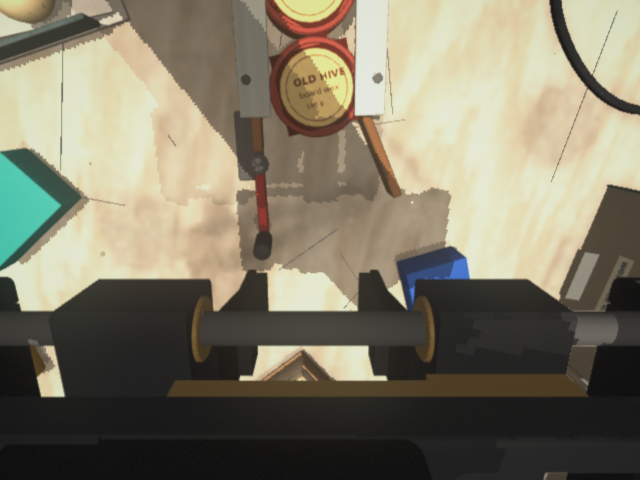

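Last tin is at (315,85), just behind the rails' start and touching the next. The gate is open with its peg at (262,243).

```bash
python3 -c "
from h import *
c=load('w11')
print('last tin rack',inrk(px2w(c,314,86,.036)),'lid centre',inrk(px2w(c,315,85,.03)),'peg top',inrk(px2w(c,263,238,.058)),inrk(px2w(c,258,160,.03)))
c=r.camera('top')
cv2.imwrite('pics/top2.png',cv2.resize(cv2.cvtColor(c['pixels'],cv2.COLOR_RGB2BGR)[140:330,180:500],None,fx=2.5,fy=2.5,interpolation=cv2.INTER_CUBIC))"
python3 -m jog '[[-0.7,-2,1,-0.016,0.5],[-0.7,-1.9,1.2,0,0.5],[0,0,1.2,0,0.5],[0,0,1.2,0,0.5],[0,0,1.2,0,0.5],[0,0,1,0,0.5],[0,0,0,0,0.5],[0,0,0,0,0.5],[0,0,0,0,0.5],[0,0,0,0,0.5]]' | head -2
python3 -c "
from h import *
goto(*rk(-.062,.042,.055),12.1)"
```

```text
last tin rack [ 0.05464943 -0.00109226] lid centre [ 0.05568843 -0.00229392] peg top [-0.05177639  0.04024014] [0.00234397 0.04252251]
time: 81.5
ee_pos: [0.4941, -0.3408, 0.1125]
turn 0.009 shift [-0.49 -0.4   5.76] rack [-0.055   0.0422] at [ 0.4941 -0.3408  0.1125] yd 12.6 t 81.5 F [ 0.1  0.5 -1.1] tilt [-0.037  0.072 -0.997] w 0.0438
```

```bash

python3 -m jog '[[-0.3,-0.2,1,0.009,0.5],[-0.2,-0.2,1,0,0.5],[0,0,1.1,0,0.5],[0,0,1.1,0,0.5],[0,0,0.9,0,0.5],[0,0,0.4,0,0.5],[0,0,0,0,0.5],[0,0,0,0,0.5],[0,0,0,0,0.5],[0,0,0,0,0.5]]' | head -2
python3 -c "
from h import *
goto(*rk(-.062,.042,.055),12.1)"
```

```text
time: 82.5
ee_pos: [0.4958, -0.3486, 0.0528]
turn -0.002 shift [ 0.08  0.03 -0.22] rack [-0.0629  0.0422] at [ 0.4958 -0.3486  0.0528] yd 12.0 t 82.5 F [-0.9 -0.9 -0.3] tilt [-0.037  0.073 -0.997] w 0.044
```

```bash

python3 -m jog '[[0,0,0,0,0.9],[0,0,0,0,0.9],[0,0,0,0,0.9],[0,0,0,0,0.9],[0.1,1,-0.1,0,0.9],[0.28,1,-0.1,0,0.9],[0.46,0.98,-0.1,0,0.9],[0.62,0.89,-0.1,0,0.9],[0,0,0,0,0.9],[0,0,0,0,0.9]]' 8
python3 -c "
from h import *
s,_=axes();p=inrk(s['ee_pos']);print(p,np.degrees(np.arctan2(-p[0],.042-p[1])));goto(*rk(0,-.02,.055),12.1)"
```

```text
time: 83.5
ee_pos: [0.5311, -0.3232, 0.0575]
eef_rot: [0.629, 0.777, 0.015, 0.035]
ft_force: [-3.2, -1.6, -4.2]
width: 0.0146
[-0.04546742  0.00231565] 48.885269446167634
turn -0.001 shift [4.56 2.21 0.24] rack [-0.0455  0.0023] at [ 0.5311 -0.3232  0.0575] yd 12.1 t 83.5 F [-3.2 -1.6 -4.2] tilt [-0.035  0.067 -0.997] w 0.0146
```

```bash

python3 -m jog '[[0.7,0.62,0.05,0,0.9],[0.85,0.58,0.05,0,0.9],[0.95,0.45,0.05,0,0.9],[1,0.3,0.05,0,0.9],[0.8,0.2,0,0,0.9],[0.3,0,0,0,0.9],[0,0,0,0,0.9],[0,0,0,0,0.9],[0,0,0,0,0.9],[0,0,0,0,0.9]]'
python3 -c "
from h import *
s,_=axes();p=inrk(s['ee_pos']);print(p,np.degrees(np.arctan2(-p[0],.042-p[1])));goto(*rk(0,-.02,.055),12.1)"
```

```text
time: 84.5
ee_pos: [0.5415, -0.275, 0.0578]
eef_rot: [0.631, 0.775, 0.012, 0.039]
ft_force: [-2.0, -5.0, -4.6]
width: 0.0143
[-0.00051369 -0.01793665] 0.49104516716747354
turn -0.007 shift [0.06 0.19 0.29] rack [-0.0005 -0.0179] at [ 0.5415 -0.275   0.0578] yd 11.7 t 84.5 F [-2.  -5.  -4.6] tilt [-0.045  0.068 -0.997] w 0.0143
```

```bash

python3 -m jog '[[0.3,0,0,0,0.9],[0,0,0,0,0.9],[0,0,0,0,0.5],[0,0,0,0,0.5],[0,0,0,0,0.5],[0,0,0,0,0.5],[0,0,-2,0,0.5],[0,0,-3,0,0.5],[0,0,-4,0,0.5],[0,0,-4,0,0.5]]' | tail -4
python3 -m jog '[[-3,0,-1,0,0.5],[-3,0,0,0,0.5],[-3,0,0,0,0.5],[-3,0,0,0,0.5],[-3,0,0,0,0.5],[0,0,0,0,0.5],[0,0,0,0,0.5],[0,0,0,0,0.5],[0,0,0,0,0.5],[0,0,0,0,0.5]]' | head -3
python3 -c "
from h import *
snap('wrist','w12f');snap('top','top3',(180,140,500,330),2.5);tins();tins('wrist')"
```

```text
ee_pos: [0.5318, -0.2622, 0.1876]
eef_rot: [0.63, 0.776, 0.012, 0.037]
ft_force: [1.5, -0.3, 0.6]
width: 0.0436
time: 86.5
ee_pos: [0.5697, -0.4076, 0.2128]
eef_rot: [0.625, 0.779, 0.018, 0.042]
top [337. 258.] [17. 50.] [ 0.4762 -0.0451  0.03  ] rack [ 0.238 -0.002]
top [362. 254.] [18. 25.] [ 0.4915 -0.1233  0.03  ] rack [ 0.158 -0.001]
top [388. 248.] [23. 35.] [ 0.5113 -0.205   0.03  ] rack [ 0.074 -0.003]
```

View pics/top3.png

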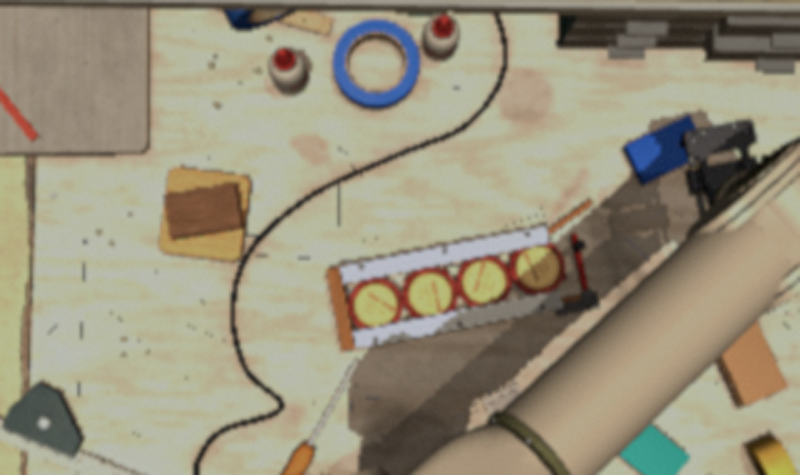

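View pics/w12f.png

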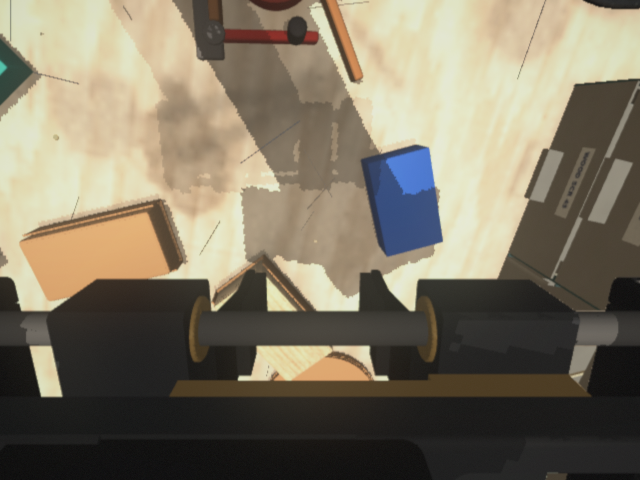

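The top view shows four tins closed up between stop and mouth, the offcut on the board, both bottles standing and the gate across the mouth. I check the gate angle numerically, then hand in.

```bash
python3 -c "
from h import *
for n,a,b in(('w12f',(224,36),(318,38)),('w4',(280,43.5),(356,45))):
    c=load(n);d=px2w(c,*b,.024)-px2w(c,*a,.024);print(n,np.degrees(np.arctan2(d[1],d[0])),'shut=12.1')
goto(.5,0,.2); print(r.close_job())"
```

```text
w12f 12.237740836705429 shut=12.1
w4 10.162322115915314 shut=12.1
turn 0.0 shift [41.37  1.96 -0.35] rack [-0.1366 -0.0175] at [ 0.5696 -0.4081  0.2128] yd 12.5 t 86.7 F [ 0.1 -0.3  0.4] tilt [-0.043  0.081 -0.996] w 0.0438
the job is handed in; nothing more can be done
None
```

I handed the job in at about 87 s of the 210 s. By my last checks every part was in place, though the hand-in gives no verdict.

**What I did:** I laid the offcut on the scrap board and swung the gate open. I then carried all four tins to the mouth, pushed each one in, closed the row up against the stop and shut the gate. Midway I found the offcut had slid about 52 mm from the board's centre, outside the 45 mm limit, so I picked it up again and re-centred it.

**Last checks:**
- **Tins:** all four stand in single file between the rails. The last one measured rack x ≈ 0.055 m against 0.054 m expected, and the final push ran up against firm resistance.
- **Gate:** the leaf measured 12.2° against 12.1° for fully shut.
- **Offcut:** about 5 mm from the board's centre when measured after re-centring. In the last picture it still lies on the board.
- **Bottles:** both bottles with red caps are standing. I did not work out which is the glue bottle and kept clear of both.
- **Robot:** clear of everything, at about 0.21 m height.

**Checks that disagreed or fell short:**
- The tool drifted up to about 0.1 rad from vertical during the run, which I corrected for in the moves.
- Colour detection merged neighbouring tins into one blob at the end, so the first three are confirmed only by the picture and the final push.
- My two-view height check gave 7–12 mm for the offcut and 7–17 mm for the scrap board. I put that down to poor corner matching and used the given heights, which fitted their measured sizes.

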